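# Test the spare lamp switches and sort them by feel

## Robot

A 6-joint arm with a two-finger parallel gripper is mounted at the origin on the work surface. World frame = base frame: x ahead of the robot, y to its left, z up, the work surface at z = 0. Lengths are in m, angles in degrees, forces in N, time in s.
With the tool pointing down it reaches from about 0.35 to 0.875 m from the base axis. Payload 4.2 kg.
Tool frame: the origin (TCP) lies on the centre line of the jaws, within the pads' length; the fingertips stand 19 mm ahead of it and the grasp point (between the pads) is the TCP; z points along the fingers, y is the line along which they close (so a half turn about z gives the same grasp; the last joint's range is limited). The gripper opens to 87 mm and grips with 3 to 60 N. Pads are 19 mm wide; open, the fingers measure 117 mm over their backs; the gripper's body (75 mm by 190 mm) begins 51 mm behind the grasp point.
Start: joints at [-56.173, 22.042, 0.453, 0, -68.411, -14.817], TCP at [0.204, -0.591, 0.219] pointing down, gripper open.
Joint ranges: [-179.83, 179.83], [-69.29, 118.12], [-61.27, 80.66], [-181.25, 117.63], [-171.15, -9.14], [-177.46, 177.46]. Speed limits (degrees/s): [159.86, 159.86, 180, 180, 180, 180].

## Interface

Orientations are given as a 3x3 rotation matrix whose columns are the frame's x, y, z axes.
In Python, from station import sense, capture, finish_job, search_frame, masks_of gives the robot as it stands.
- The arm moves only by the tool drive_tool, never from a script. Its argument "rows" is a list of rows, each a list of 7 numbers: the opening in per cent of the stroke, from 0 (shut) to 100 (fully open), then the shift along the world's x, y, z in mm, then the turn, a rotation vector about the world's x, y, z in rad. In form: [[fingers, dx, dy, dz, wx, wy, wz], ...]. A call has 1 to 5 rows; each row shifts and turns the commanded pose from where the row before left it; what a row does not reach is not made up. A row lasts 1/12 s, in which the tool goes at most 41.7 mm and 7.16 degrees, less where a joint would pass 70% of its speed; a pose out of reach is approached as far as the arm can. A call is refused whole if a number of a shift passes 41.7 or a number of a turn 0.125, either way. A call with a gripper value outside its range is refused whole. The fingers move at their own pace and stop on an object; the grip force is fixed at half the most. Time passes only in rows, so rows that do not move let the fingers close. It gives the time, the measured TCP pose, the force, the opening and the grip force at its end, in the units of the state.
- sense(): the state, without advancing time (a new reading comes with each control period).
- capture(name): name is "scene" or "top" or "wrist"; returns a dict with "frame" (480x640x3 uint8, red, green, blue), "z_map" (480x640 float32, m along the optical axis (not along the pixel's ray), 0 where there is no reading), "fx", "fy", "cx", "cy" (pixels), "R" (3x3) and "t" (3): a world point X has camera coordinates R X + t; the wrist camera has in their place "T_tool_cam" (4x4, takes a point from camera to tool coordinates, whose origin is the TCP and whose axes are the flange's). Camera axes: x right, y down, z forward; pixel columns grow to the right and rows downward; lengths in m; the calibration is good to about 2 mm. A picture is of the moment at which its call begins: read the wrist's pose just before it.
- finish_job(): hands the job in; it is judged then, once.
Trained networks look in a picture, given as the dict that the camera call returned (one of the last four; its "shot" number tells which), for a name from the list of things; names that differ only in an ending like _2 or _b are one class to them, and where a whole thing is asked for, a point or a joint stands for the part that bears it (a point fixed in the world has none). Each returns a list of dicts, best first, with "p" (0 to 1); they miss things now and then, are a little off and sometimes report something else, mostly with a low value. They report only what shows in the picture. A call takes as long as a camera call. They do not tell look-alikes from the thing itself.
- search_frame(label, picture): "xy" ([column, row] in pixels, amid what is visible of it).
- masks_of(label, picture): "region" (480x640 bool, what is visible of it) and "xy" ([column, row] in pixels, amid what is visible of it).
The state is a dict: "time_s": time; "joints": joint angles; "joint_velocities": joint speeds; "effort": joint torques, N m; "tcp_pos": TCP position; "ee_rot": TCP orientation; "wrist_force": force on the tool from outside, world axes, zero at the start; "moment": the same for the moment, N m; "gripper_width": opening from 0.0 (shut) to 1.0 (fully open); "gripper_force": force on a finger pad.
Only numpy, scipy, OpenCV 4.12 (cv2) and the standard library are available. Lean on these libraries where they do the work, as an engineer would, in place of code of your own. Each camera call takes 0.05 s, during which the arm holds its last target. There are 200 camera calls.

## Task

Take the stop collar off the end of the rod and put it in the round tin, slide every lamp switch off after it, and press each switch's key until it clicks and stays a little lower. Put the switches that click lightly (about 4 N) in the long grey tray and the stiff ones (about 13 N) in the square cardboard lid, all lying inside on the floor. Leave the mallet, screwdriver, pliers and spirit level alone.

Things in the scene. Friction and masses are not known exactly. Their poses are not given: they have to be found in the camera images.
- switchA_mid (a point): Lamp push switch, black plastic block 40 mm (own x, along the rod) x 48 mm (own y, across) x 36 mm (own z, height), about 0.12 kg, with a 14 mm square cable hole right through along its x (from 17 to 31 mm above its underside) and a round white key on top. All switches look alike. This point is the middle of the block, 18 mm above its underside. A switch may be absent. At the start the switches hang on the rod, upright, key up, underside about 12 mm above the shelf.
- keyA_top (a point): Centre of the top of that switch's key: a disc of 22 mm diameter, 14 mm above the block's top face (50 mm above the underside) before the click. It sinks 4 mm against a spring, then at its actuation force it clicks 3 mm farther to a hard stop (7 mm in all). Let go, it springs back up but stays 3 mm lower than before for good: it has clicked.
- clickA (a joint): How far that switch has clicked, in m: 0 = not yet clicked, 0.003 = clicked (it stays). A light switch clicks at about 4 N, a stiff one at about 13 N (its spring is stiffer as well); only pressing tells which is which.
- switchB_mid (a point): Lamp push switch, black plastic block 40 mm (own x, along the rod) x 48 mm (own y, across) x 36 mm (own z, height), about 0.12 kg, with a 14 mm square cable hole right through along its x (from 17 to 31 mm above its underside) and a round white key on top. All switches look alike. This point is the middle of the block, 18 mm above its underside. A switch may be absent. At the start the switches hang on the rod, upright, key up, underside about 12 mm above the shelf.
- keyB_top (a point): Centre of the top of that switch's key: a disc of 22 mm diameter, 14 mm above the block's top face (50 mm above the underside) before the click. It sinks 4 mm against a spring, then at its actuation force it clicks 3 mm farther to a hard stop (7 mm in all). Let go, it springs back up but stays 3 mm lower than before for good: it has clicked.
- clickB (a joint): How far that switch has clicked, in m: 0 = not yet clicked, 0.003 = clicked (it stays). A light switch clicks at about 4 N, a stiff one at about 13 N (its spring is stiffer as well); only pressing tells which is which.
- switchC_mid (a point): Lamp push switch, black plastic block 40 mm (own x, along the rod) x 48 mm (own y, across) x 36 mm (own z, height), about 0.12 kg, with a 14 mm square cable hole right through along its x (from 17 to 31 mm above its underside) and a round white key on top. All switches look alike. This point is the middle of the block, 18 mm above its underside. A switch may be absent. At the start the switches hang on the rod, upright, key up, underside about 12 mm above the shelf.
- keyC_top (a point): Centre of the top of that switch's key: a disc of 22 mm diameter, 14 mm above the block's top face (50 mm above the underside) before the click. It sinks 4 mm against a spring, then at its actuation force it clicks 3 mm farther to a hard stop (7 mm in all). Let go, it springs back up but stays 3 mm lower than before for good: it has clicked.
- clickC (a joint): How far that switch has clicked, in m: 0 = not yet clicked, 0.003 = clicked (it stays). A light switch clicks at about 4 N, a stiff one at about 13 N (its spring is stiffer as well); only pressing tells which is which.
- switchD_mid (a point): Lamp push switch, black plastic block 40 mm (own x, along the rod) x 48 mm (own y, across) x 36 mm (own z, height), about 0.12 kg, with a 14 mm square cable hole right through along its x (from 17 to 31 mm above its underside) and a round white key on top. All switches look alike. This point is the middle of the block, 18 mm above its underside. A switch may be absent. At the start the switches hang on the rod, upright, key up, underside about 12 mm above the shelf.
- keyD_top (a point): Centre of the top of that switch's key: a disc of 22 mm diameter, 14 mm above the block's top face (50 mm above the underside) before the click. It sinks 4 mm against a spring, then at its actuation force it clicks 3 mm farther to a hard stop (7 mm in all). Let go, it springs back up but stays 3 mm lower than before for good: it has clicked.
- clickD (a joint): How far that switch has clicked, in m: 0 = not yet clicked, 0.003 = clicked (it stays). A light switch clicks at about 4 N, a stiff one at about 13 N (its spring is stiffer as well); only pressing tells which is which.
- rod_end (a point): Free end of the level steel rod, on its axis, 38 mm above the shelf; rod 10 mm thick and 250 mm long. Its x axis points along the rod, outward off the free end. The shelf beyond the end is clear.
- rod_root (a point): Where the rod leaves its post, on its axis (250 mm back from the free end). The post is 40 x 40 mm and 61 mm tall and screwed down on a 60 x 70 mm foot.
- collar_mid (a point): Square steel stop collar, 16 mm along the rod (own x) x 34 mm (own y) x 34 mm (own z), with a 13 mm square hole through along x from 15 to 28 mm above its underside. This point is its middle, 17 mm above its underside. It hangs loose on the rod outside all the switches, its middle some 30 mm from the free end, underside about 15 mm above the shelf; its grip on the rod is only friction.
- tray: Long grey plastic open tray, 120 mm (own x) x 180 mm (own y), 26 mm tall, walls and floor 4 mm; origin at the centre of its underside. Loose, 0.4 kg.
- lid: Square open cardboard box lid lying hollow side up, 140 x 140 mm, 24 mm tall, walls and floor 4 mm; origin at the centre of its underside. Loose, 0.35 kg.
- tin: Round open steel tin, 116 mm across, 26 mm tall, wall 3 mm, floor 4 mm; origin at the centre of its underside. Loose, 0.3 kg.
- mallet: Bystander: wooden mallet, head 100 x 60 x 60 mm, handle 190 mm, lying crosswise near the far edge; origin under its head.
- screwdriver: Bystander: yellow-handled screwdriver, about 200 mm long, lying crosswise.
- level: Bystander: aluminium spirit level, 400 x 22 x 50 mm, standing on its edge.
- pliers: Bystander: steel pliers, about 170 mm long, lying.
Things that resemble listed ones, but are neither listed nor needed, are in the scene too. Leave any blue or pink look-alike of the part that bears switchD_mid alone.

How it is judged (in metres and radians):
On the way:
1. the collar is off the free end of the rod (x of collar_mid in the frame of rod_end above 0.008 m), for 0.1 s.
At the end, for the whole second after the job is handed in: Every switch present clicked (over 2 mm); light ones with their middle inside the grey tray, stiff ones inside the cardboard lid, at most 37 mm above its underside; collar middle within 52 mm of the tin's centre and under 34 mm up; tray, lid, tin level to 0.1 rad; switches and collar at rest (x of switchA_mid in the frame of tray between -0.055 and 0.055 m and y of switchA_mid in the frame of tray between -0.085 and 0.085 m and z of each of switchA_mid, switchD_mid in the frame of tray below 0.037 m and value of joint each of clickA, clickD, clickB, clickC above 0.002 m and linear speed of each of switchA, switchD, switchB, switchC, collar below 0.02 m/s and x of switchD_mid in the frame of tray between -0.055 and 0.055 m and y of switchD_mid in the frame of tray between -0.085 and 0.085 m and x of switchB_mid in the frame of lid between -0.065 and 0.065 m and y of switchB_mid in the frame of lid between -0.065 and 0.065 m and z of each of switchB_mid, switchC_mid in the frame of lid below 0.037 m and x of switchC_mid in the frame of lid between -0.065 and 0.065 m and y of switchC_mid in the frame of lid between -0.065 and 0.065 m and horizontal distance between collar_mid and tin below 0.052 m and z of collar_mid in the frame of tin below 0.034 m and angle between each of tray, lid, tin's own z axis and vertical below 0.1 rad); the robot touches nothing.
It fails at once if the mallet moved more than 30 mm (distance of mallet from where it was at the start of the episode above 0.03 m).
It fails at once if the screwdriver moved more than 30 mm (distance of screwdriver from where it was at the start of the episode above 0.03 m).
It fails at once if the level moved more than 30 mm (distance of level from where it was at the start of the episode above 0.03 m).
It fails at once if the pliers moved more than 30 mm (distance of pliers from where it was at the start of the episode above 0.03 m).
Of switchA, switchB, switchC, switchD only 2 to 3 are there at a start; the rules pass over those that are not, and their reading is None.
At some moment in a run one of tray, lid, tin may be knocked a few centimetres aside while the robot is not near it.
Once in a run the grip may slacken for a moment while it holds something.
It also fails if it takes over 210 s, if anything falls off the work surface, if the arm or the gripper's body presses on something with over 40 N, if the wrist force passes 120 N, or if a joint passes its speed limit or range.

## Working session

There is one attempt and no reset: what is moved stays moved. The work goes in short steps, Python scripts to look and compute and a tool call to move; the robot and the scene stay as the last step left them, time stands still between calls to the robot, and variables do not carry over. Pictures are saved under pics/ and viewed, at most 14 in all, crops included, and the job is handed in when it is done.

Besides the shell and the picture viewer there is one more tool, called after ">>>" by a JSON object that holds its "api" and its "payload". drive_tool: Moves the arm, as the interface text tells. Its arguments: {"type":"object","properties":{"rows":{"type":"array"}},"required":["rows"]}

```bash
mkdir -p pics; cat > h.py <<'E'
import numpy as np, cv2
from station import *
def world(p):
    if "R" in p: return np.array(p["R"]),np.array(p["t"])
    s=p["s"]; T=np.array(p["T_tool_cam"]); Rw=np.array(s["ee_rot"])
    R=Rw@T[:3,:3]; c=Rw@T[:3,3]+np.array(s["tcp_pos"])
    return R.T,-R.T@c
def cap(n):
    s=sense(); p=capture(n); p["s"]=s; return p
def cloud(p):
    R,t=world(p); z=p["z_map"]; v,u=np.mgrid[:480,:640]
    C=np.stack([(u-p["cx"])/p["fx"]*z,(v-p["cy"])/p["fy"]*z,z],-1)
    return (C-t)@R
def save(p,f,crop=None,k=1):
    im=p["frame"][...,::-1]
    if crop: a,b,c,d=crop; im=im[b:d,a:c]
    cv2.imwrite("pics/"+f,cv2.resize(np.ascontiguousarray(im),None,fx=k,fy=k))
E
python3 - <<'E'
from h import *
for n in("scene","top"):
    p=cap(n); save(p,n+".png"); W=cloud(p)
    for l in ["switchA_mid","collar_mid","tray","lid","tin","mallet","screwdriver","level","pliers","rod_end"]:
        for r in masks_of(l,p)[:6]:
            m=r["region"]&(p["z_map"]>0)
            if r["p"]<.3 or m.sum()<5: continue
            q=W[m]; print(n,l,round(r["p"],2),np.round(r["xy"]),np.round(np.median(q,0),3),np.round(np.percentile(q,2,axis=0),3),np.round(np.percentile(q,98,axis=0),3))
s=sense();print(s["ee_rot"],s["wrist_force"])
E
```

```text
scene switchA_mid 0.61 [416. 230.] [0.626 0.128 0.048] [0.583 0.111 0.002] [0.637 0.154 0.064]
scene collar_mid 0.58 [341. 234.] [ 0.627 -0.046  0.048] [ 0.6   -0.054  0.02 ] [ 0.635 -0.038  0.055]
scene tray 0.96 [238. 196.] [ 0.427 -0.279  0.006] [ 0.364 -0.368  0.002] [ 0.505 -0.188  0.027]
scene tray 0.57 [355. 236.] [ 0.63  -0.007  0.048] [ 0.594 -0.025  0.016] [0.641 0.014 0.064]
scene lid 0.78 [464. 186.] [0.437 0.297 0.007] [0.37  0.223 0.003] [0.512 0.363 0.026]
scene tin 0.8 [347. 192.] [ 0.44  -0.012  0.007] [ 0.392 -0.066  0.002] [0.505 0.04  0.028]
scene tin 0.5 [138. 218.] [ 0.519 -0.517  0.042] [ 0.285 -0.541  0.005] [ 0.667 -0.494  0.053]
scene mallet 0.64 [221. 280.] [ 0.724 -0.298  0.041] [ 0.656 -0.487 -0.   ] [ 0.754 -0.252  0.062]
scene mallet 0.4 [345. 192.] [ 0.44  -0.012  0.007] [ 0.393 -0.066  0.002] [0.505 0.041 0.028]
scene screwdriver 0.95 [404. 289.] [0.76  0.081 0.021] [0.742 0.023 0.009] [0.773 0.208 0.028]
scene level 0.67 [136. 214.] [ 0.514 -0.517  0.041] [ 0.279 -0.546  0.   ] [ 0.667 -0.494  0.053]
scene pliers 0.6 [524. 241.] [0.636 0.384 0.015] [
[... 739 characters left out ...]
[ 0.652 -0.479  0.007] [ 0.75  -0.249  0.065]
top screwdriver 0.71 [260. 182.] [0.751 0.081 0.022] [0.738 0.031 0.009] [0.77  0.184 0.031]
top level 0.67 [472. 259.] [ 0.468 -0.512  0.046] [ 0.294 -0.537  0.003] [ 0.658 -0.491  0.055]
top pliers 0.8 [160. 236.] [0.627 0.391 0.014] [0.564 0.35  0.002] [0.713 0.41  0.021]
top rod_end 0.58 [229. 233.] [0.611 0.184 0.041] [ 0.578 -0.056  0.005] [0.643 0.225 0.065]
top rod_end 0.58 [302. 283.] [ 0.451 -0.008  0.004] [ 0.397 -0.06  -0.004] [0.501 0.044 0.028]
[[-9.45468623e-01 -3.25713191e-01 -2.61509922e-05]
 [-3.25713192e-01  9.45468623e-01  1.69373650e-05]
 [ 1.92082193e-05  2.45314703e-05 -1.00000000e+00]] [-0.40718749  0.11584703 -0.06869375]
```

View pics/scene.png

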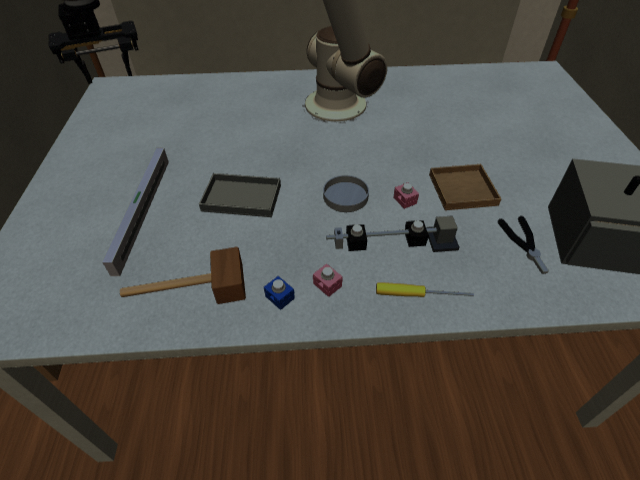

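View pics/top.png

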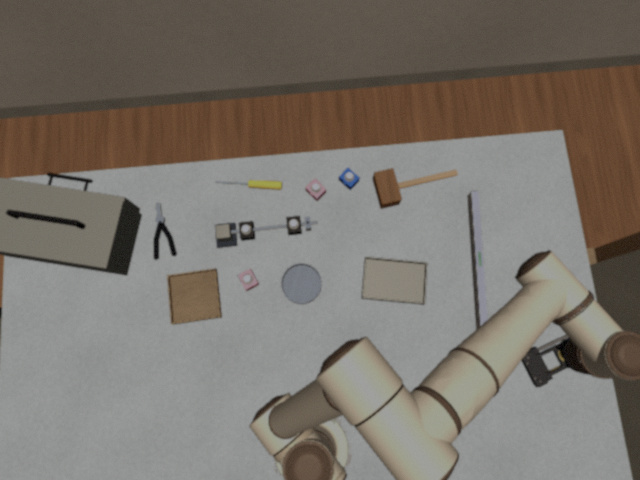

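The pictures show two switches on the rod: at (357,236) and (416,230) in the scene view. The collar is at (339,236), the free end is toward −y, and the pink and blue look-alikes are elsewhere. I'll move above the rod and look from close by.

>>> {"api": "drive_tool", "payload": {"rows": [[100,20,28,0,0,0,0.124],[100,20,28,0,0,0,0.124],[100,20,28,0,0,0,0.124],[100,20,28,0,0,0,0.124],[100,20,28,0,0,0,0.124]]}}

```text
time_s: 1.52
tcp_pos: [0.3042, -0.4496, 0.2196]
ee_rot: [[-0.576, -0.818, 0.0], [-0.818, 0.576, -0.0], [0.0, -0.0, -1.0]]
wrist_force: [1.6, -0.4, -0.4]
gripper_width: 0.997
gripper_force: 0.0
```

>>> {"api": "drive_tool", "payload": {"rows": [[100,20,28,0,0,0,0.124],[100,20,28,0,0,0,0.124],[100,20,28,0,0,0,0.124],[100,20,28,0,0,0,0.124],[100,20,28,0,0,0,0.124]]}}

```text
time_s: 1.93
tcp_pos: [0.4044, -0.3094, 0.2198]
ee_rot: [[0.007, -1.0, 0.001], [-1.0, -0.007, -0.0], [0.0, -0.001, -1.0]]
wrist_force: [0.5, -1.1, 0.3]
gripper_width: 0.999
gripper_force: 0.0
```

>>> {"api": "drive_tool", "payload": {"rows": [[100,20,28,0,0,0,0],[100,20,28,0,0,0,0],[100,20,28,0,0,0,0],[100,20,28,0,0,0,0],[100,20,28,0,0,0,0]]}}

```text
time_s: 2.35
tcp_pos: [0.5044, -0.1693, 0.2198]
ee_rot: [[0.001, -1.0, 0.001], [-1.0, -0.001, -0.0], [0.0, -0.001, -1.0]]
wrist_force: [0.2, -0.2, -0.4]
gripper_width: 0.999
gripper_force: 0.0
```

>>> {"api": "drive_tool", "payload": {"rows": [[100,20,28,0,0,0,0],[100,20,28,0,0,0,0],[100,20,28,0,0,0,0],[100,20,28,0,0,0,0],[100,0,0,0,0,0,0]]}}

```text
time_s: 2.77
tcp_pos: [0.5868, -0.0548, 0.2189]
ee_rot: [[0.006, -1.0, 0.002], [-1.0, -0.006, 0.0], [-0.0, -0.002, -1.0]]
wrist_force: [0.1, -0.5, 0.3]
gripper_width: 1.003
gripper_force: 0.0
```

```bash
python3 - <<'E'
from h import *
p=cap("wrist"); s=p["s"]; print(s["tcp_pos"],np.round(s["ee_rot"],3).tolist(),s["joints"])
save(p,"w1.png"); W=cloud(p)
for l in ["switchA_mid","collar_mid","keyA_top","rod_end","rod_root"]:
  for r in masks_of(l,p)[:6]:
    m=r["region"]&(p["z_map"]>0)
    if r["p"]<.3 or m.sum()<5: continue
    q=W[m]; print(l,round(r["p"],2),np.round(r["xy"]),np.round(np.median(q,0),3),np.round(np.percentile(q,2,axis=0),3),np.round(np.percentile(q,98,axis=0),3))
E
```

```text
[ 0.58679591 -0.0548167   0.21894359] [[0.006, -1.0, 0.002], [-1.0, -0.006, 0.0], [-0.0, -0.002, -1.0]] [ 1.03952799e+01  1.85436423e+01 -4.87825343e+00 -5.44570721e-04
 -6.64715366e+01 -1.00576143e+01]
switchA_mid 0.57 [288. 370.] [0.619 0.116 0.046] [0.589 0.111 0.014] [0.636 0.147 0.061]
collar_mid 0.92 [285. 230.] [ 0.616 -0.048  0.048] [ 0.601 -0.053  0.019] [ 0.633 -0.037  0.052]
keyA_top 0.55 [282. 387.] [0.619 0.125 0.06 ] [0.608 0.121 0.051] [0.622 0.135 0.062]
rod_end 0.82 [284. 293.] [0.615 0.024 0.041] [ 0.61  -0.072  0.038] [0.62  0.11  0.043]
rod_root 0.92 [288. 293.] [0.615 0.024 0.041] [ 0.61  -0.073  0.01 ] [0.644 0.171 0.043]
```

View pics/w1.png

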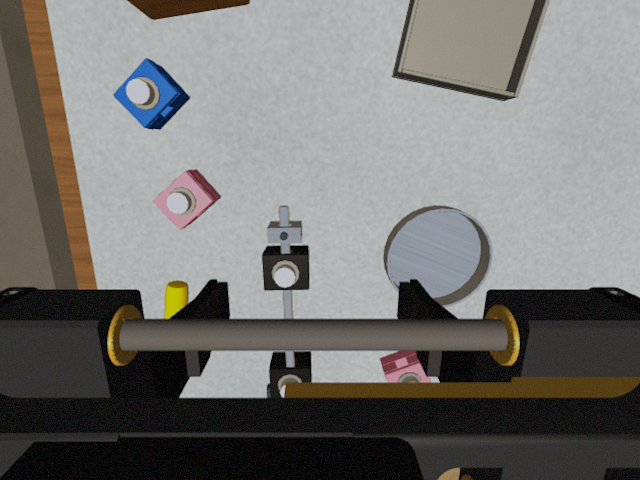

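The wrist view shows the collar at (285,232), the near switch's key at (285,274) and the far one at (290,385). The rod is nearly along y. Next I'll fit the rod line, the keys and the collar.

```bash
cat >> h.py <<'E'
def stats(m,W,n):
    q=W[m]; print(n,len(q),np.round(q.mean(0),4),np.round(np.percentile(q,3,axis=0),4),np.round(np.percentile(q,97,axis=0),4))
E
python3 - <<'E'
from h import *
for n in ("wrist","scene"):
  p=cap(n); W=cloud(p); x,y,z=W[...,0],W[...,1],W[...,2]
  v=p["frame"].astype(int).min(-1)
  rod=(abs(x-.615)<.03)&(z>.040)&(z<.0445)&(((y>.03)&(y<.09)))
  stats(rod,W,"rod"); q=W[rod]; k=np.polyfit(q[:,1],q[:,0],1); print("dx/dy",k)
  near=(abs(x-np.polyval(k,y))<.03)
  end=near&(z>.036)&(z<.0445)&(y<-.055); stats(end,W,"end")
  stats(near&(y>-.057)&(y<-.032)&(z>.045),W,"collar top")
  stats(near&(abs(y+.005)<.03)&(z>.058),W,"key near")
  stats(near&(abs(y+.005)<.027)&(z>.044)&(z<.053),W,"block near")
  stats(near&(abs(y-.13)<.03)&(z>.058)&(z<.068),W,"key far")
E
```

```text
rod 100 [0.6148 0.0439 0.0415] [0.6112 0.0303 0.0401] [0.6188 0.0891 0.0428]
dx/dy [-0.02281528  0.61584269]
end 174 [ 0.617  -0.0641  0.0408] [ 0.6125 -0.0729  0.0373] [ 0.6217 -0.0556  0.0429]
collar top 1250 [ 0.6242 -0.0501  0.1747] [ 0.602  -0.0566  0.0468] [ 0.6322 -0.038   0.2849]
key near 336 [ 0.6158 -0.0053  0.061 ] [ 0.6069 -0.0145  0.0595] [0.625  0.0042 0.0623]
block near 1272 [ 0.6155 -0.0071  0.0474] [ 0.5931 -0.0242  0.0453] [0.6387 0.0139 0.0504]
key far 61 [0.619  0.1275 0.0605] [0.616  0.1216 0.0584] [0.623  0.1331 0.0618]
rod 78 [0.6159 0.0608 0.0425] [0.6106 0.032  0.0401] [0.6203 0.088  0.0443]
dx/dy [-0.02902761  0.61768956]
end 89 [ 0.6281 -0.3446  0.0409] [ 0.6073 -0.5255  0.0367] [ 0.659  -0.0554  0.0443]
collar top 2070 [ 0.6224 -0.0455  0.418 ] [ 0.6062 -0.0565  0.0507] [ 0.6377 -0.033   0.5287]
key near 1323 [ 0.6091 -0.0146  0.4641] [ 0.5929 -0.0342  0.0625] [0.6286 0.0215 0.5289]
block near 224 [ 0.6222 -0.0063  0.049 ] [ 0.594  -0.0248  0.0453] [0.6403 0.0137 0.052 ]
key far 68 [0.6138 0.1306 0.0622] [0.6021 0.1211 0.0584] [0.6228 0.1402 0.0649]
```

>>> {"api": "drive_tool", "payload": {"rows": [[60,15,5,-30,0,0,0.017],[60,15,5,-35,0,0,0],[60,0,0,-35,0,0,0],[60,0,0,-35,0,0,0],[60,0,0,0,0,0,0]]}}

```text
time_s: 3.58
tcp_pos: [0.6079, -0.0498, 0.077]
ee_rot: [[0.015, -1.0, -0.015], [-1.0, -0.015, -0.0], [0.0, 0.015, -1.0]]
wrist_force: [-1.4, -0.3, -1.8]
gripper_width: 0.705
gripper_force: 0.0
```

>>> {"api": "drive_tool", "payload": {"rows": [[60,0,0,-25,0,0,0],[60,0,0,-25,0,0,0],[60,0,0,0,0,0,0],[30,0,0,0,0,0,0],[0,0,0,0,0,0,0]]}}

```text
time_s: 4.0
tcp_pos: [0.6153, -0.0491, 0.0371]
ee_rot: [[0.018, -1.0, 0.004], [-1.0, -0.018, -0.0], [0.0, -0.004, -1.0]]
wrist_force: [1.0, -0.5, 1.2]
gripper_width: 0.525
gripper_force: 0.0
```

>>> {"api": "drive_tool", "payload": {"rows": [[0,0,0,0,0,0,0],[0,0,0,0,0,0,0],[0,0,0,0,0,0,0],[0,0,0,0,0,0,0],[0,0,0,0,0,0,0]]}}

```text
time_s: 4.42
tcp_pos: [0.6155, -0.0488, 0.0368]
ee_rot: [[0.019, -1.0, 0.005], [-1.0, -0.019, -0.0], [0.0, -0.005, -1.0]]
wrist_force: [1.7, -0.1, 6.2]
gripper_width: 0.384
gripper_force: 30.0
```

>>> {"api": "drive_tool", "payload": {"rows": [[0,0,0,1.5,0,0,0],[0,0.3,-12,0,0,0,0],[0,0.5,-20,0,0,0,0],[0,0.5,-20,0,0,0,0],[0,0.5,-20,0,0,0,0]]}}

```text
time_s: 4.83
tcp_pos: [0.6143, -0.1216, 0.0355]
ee_rot: [[0.018, -1.0, -0.003], [-1.0, -0.018, 0.0], [-0.0, 0.003, -1.0]]
wrist_force: [-0.6, 0.2, -0.6]
gripper_width: 0.378
gripper_force: 30.0
```

>>> {"api": "drive_tool", "payload": {"rows": [[0,0,-10,0,0,0,0],[0,0,0,20,0,0,0],[0,0,0,30,0,0,0],[0,0,0,30,0,0,0],[0,0,0,0,0,0,0]]}}

```text
time_s: 5.25
tcp_pos: [0.6187, -0.1317, 0.1223]
ee_rot: [[0.019, -1.0, 0.01], [-1.0, -0.019, -0.002], [0.002, -0.01, -1.0]]
wrist_force: [1.3, 0.3, 0.5]
gripper_width: 0.379
gripper_force: 30.0
```

```bash
python3 - <<'E'
from h import *
p=cap("wrist"); s=p["s"]; print(s["tcp_pos"],s["gripper_width"]); save(p,"w2.png")
p=cap("top");W=cloud(p)
for l in ["tin","tray","lid"]:
  for r in masks_of(l,p)[:3]:
    m=r["region"]&(p["z_map"]>0)&(W[...,2]<.035)
    if r["p"]>.3 and m.sum()>50: stats(m,W,l)
E
```

```text
[ 0.61873177 -0.13168131  0.12230042] 0.3792217025457748
tin 721 [ 0.4495 -0.0298  0.0055] [ 0.3997 -0.0601 -0.0023] [ 0.5015 -0.0041  0.0253]
tray 2688 [ 0.4335 -0.2759  0.0056] [ 0.3731 -0.36   -0.003 ] [ 0.4933 -0.1892  0.0265]
lid 2530 [0.4416 0.3006 0.0062] [ 0.3745  0.2304 -0.0027] [0.5081 0.3657 0.0253]
```

View pics/w2.png

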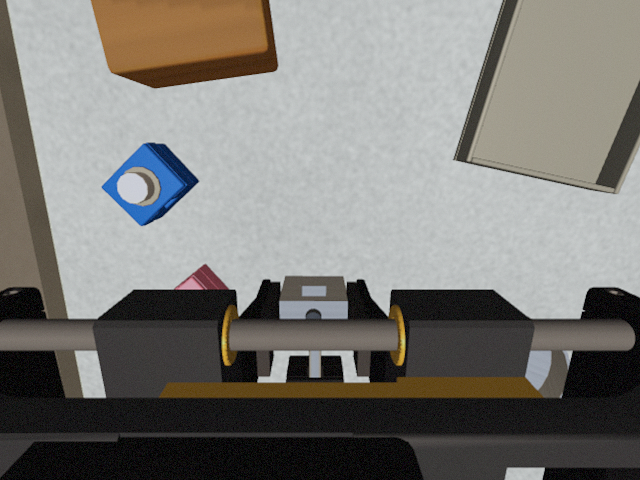

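The collar is held between the pads at (314,295), off the rod. Next it goes to the tin.

>>> {"api": "drive_tool", "payload": {"rows": [[0,-28,20,0,0,0,0],[0,-28,20,0,0,0,0],[0,-28,21,0,0,0,0],[0,-28,21,0,0,0,0],[0,-28,21,0,0,0,0]]}}

```text
time_s: 5.92
tcp_pos: [0.473, -0.0275, 0.1145]
ee_rot: [[0.017, -1.0, -0.003], [-1.0, -0.017, -0.001], [0.001, 0.003, -1.0]]
wrist_force: [-0.2, 0.6, -0.0]
gripper_width: 0.384
gripper_force: 30.0
```

>>> {"api": "drive_tool", "payload": {"rows": [[0,-28,21,0,0,0,0],[0,0,0,-15,0,0,0],[0,0,0,-15,0,0,0],[0,0,0,-15,0,0,0],[0,0,0,0,0,0,0]]}}

```text
time_s: 6.33
tcp_pos: [0.4442, -0.0075, 0.0679]
ee_rot: [[0.018, -1.0, -0.008], [-1.0, -0.018, -0.002], [0.002, 0.008, -1.0]]
wrist_force: [-1.3, 0.2, -0.8]
gripper_width: 0.388
gripper_force: 3.0
```

```bash
python3 - <<'E'
from h import *
p=cap("scene");W=cloud(p); print(p["s"]["tcp_pos"],p["s"]["gripper_width"])
for l in ["tin"]:
  for r in masks_of(l,p)[:3]:
    m=r["region"]&(p["z_map"]>0)&(W[...,2]<.035)
    if r["p"]>.3 and m.sum()>50: stats(m,W,l)
E
```

```text
[ 0.44424635 -0.00745108  0.06788111] 0.38803550014453475
tin 1234 [ 0.4477 -0.0147  0.0105] [ 0.3945 -0.0635  0.0025] [0.5046 0.037  0.0274]
tin 540 [ 0.7369 -0.341   0.0255] [ 0.7048 -0.4823  0.0043] [ 0.755  -0.2521  0.0348]
```

>>> {"api": "drive_tool", "payload": {"rows": [[0,5,-3,-12,0,0,0],[0,0,0,-12,0,0,0],[0,0,0,-12,0,0,0],[0,0,0,0,0,0,0],[0,0,0,0,0,0,0]]}}

```text
time_s: 6.85
tcp_pos: [0.4525, -0.0101, 0.0351]
ee_rot: [[0.018, -1.0, -0.001], [-1.0, -0.018, -0.0], [0.0, 0.001, -1.0]]
wrist_force: [0.0, -0.5, -0.2]
gripper_width: 0.384
gripper_force: 30.0
```

>>> {"api": "drive_tool", "payload": {"rows": [[60,0,0,0,0,0,0],[60,0,0,0,0,0,0],[60,0,0,0,0,0,0],[60,0,0,0,0,0,0],[60,0,0,20,0,0,0]]}}

```text
time_s: 7.27
tcp_pos: [0.45, -0.0105, 0.0529]
ee_rot: [[0.017, -1.0, -0.007], [-1.0, -0.017, -0.002], [0.001, 0.007, -1.0]]
wrist_force: [-0.2, 0.1, 0.2]
gripper_width: 0.588
gripper_force: 0.0
```

>>> {"api": "drive_tool", "payload": {"rows": [[60,0,0,40,0,0,0],[60,0,0,40,0,0,0],[0,0,0,40,0,0,0],[0,0,0,0,0,0,0],[0,0,0,0,0,0,0]]}}

```text
time_s: 7.68
tcp_pos: [0.4539, -0.0094, 0.1778]
ee_rot: [[0.018, -1.0, 0.007], [-1.0, -0.018, 0.002], [-0.002, -0.007, -1.0]]
wrist_force: [0.3, 0.3, -1.0]
gripper_width: 0.453
gripper_force: 0.0
```

```bash
python3 - <<'E'
from h import *
p=cap("scene"); print(p["s"]["tcp_pos"],p["s"]["gripper_width"]); W=cloud(p); save(p,"s3.png",(280,130,520,270),3)
for l in ["tin","collar_mid"]:
  for r in masks_of(l,p)[:3]:
    m=r["region"]&(p["z_map"]>0)
    if r["p"]>.3 and m.sum()>20: stats(m,W,l)
x,y,z=W[...,0],W[...,1],W[...,2]; stats((abs(x-.45)<.04)&(abs(y+.01)<.035)&(z>.02)&(z<.06),W,"in tin")
k=abs(x-.615)<.016
stats(k&(abs(y+.005)<.014)&(z>.058)&(z<.068),W,"key near"); stats(k&(abs(y-.13)<.02)&(z>.058)&(z<.068),W,"key far")
E
```

```text
[ 0.45389623 -0.00935951  0.17779505] 0.4528302781483477
tin 1274 [ 0.445  -0.0126  0.0119] [ 0.3933 -0.0636  0.0026] [0.5047 0.0399 0.0278]
collar_mid 131 [ 0.4597 -0.0081  0.0295] [ 0.4358 -0.0153  0.0085] [ 4.707e-01 -4.000e-04  4.230e-02]
in tin 101 [ 0.4579 -0.0079  0.035 ] [ 0.4355 -0.0153  0.0222] [ 4.713e-01 -4.000e-04  4.240e-02]
key near 65 [ 0.6171 -0.0055  0.0622] [ 0.6065 -0.0151  0.0595] [0.6258 0.0039 0.0656]
key far 66 [0.614  0.1304 0.0625] [0.6025 0.121  0.059 ] [0.6232 0.14   0.0651]
```

View pics/s3.png

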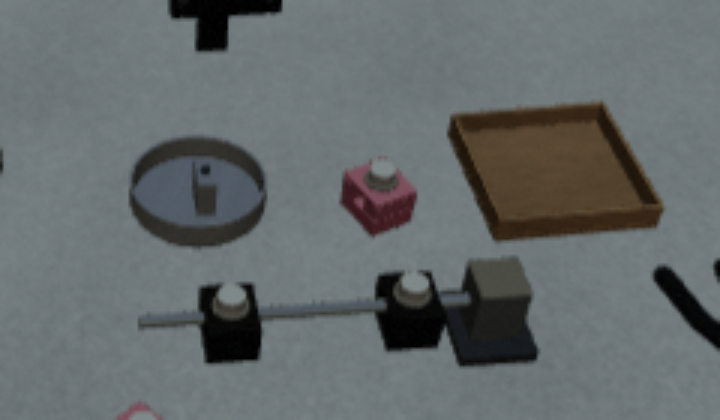

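The collar stands in the tin at crop pixel (205,188). Next I'll press the near key with closed fingers.

>>> {"api": "drive_tool", "payload": {"rows": [[0,32,1,0,0,0,0],[0,32,1,0,0,0,0],[0,32,1,-20,0,0,0],[0,32,1,-20,0,0,0],[0,35,0,-20,0,0,0]]}}

```text
time_s: 8.25
tcp_pos: [0.6155, -0.006, 0.1121]
ee_rot: [[0.018, -1.0, -0.004], [-1.0, -0.018, -0.001], [0.0, 0.004, -1.0]]
wrist_force: [0.3, 0.9, 1.2]
gripper_width: 0.018
gripper_force: 0.0
```

>>> {"api": "drive_tool", "payload": {"rows": [[0,0,0,-20,0,0,0],[0,0,0,-8,0,0,0],[0,0,0,0,0,0,0],[0,0,0,0,0,0,0],[0,0,0,0,0,0,0]]}}

```text
time_s: 8.67
tcp_pos: [0.6154, -0.0058, 0.0882]
ee_rot: [[0.019, -1.0, 0.001], [-1.0, -0.019, -0.0], [0.0, -0.001, -1.0]]
wrist_force: [0.0, -0.9, -0.0]
gripper_width: 0.004
gripper_force: 0.0
```

>>> {"api": "drive_tool", "payload": {"rows": [[0,0,0,-3,0,0,0],[0,0,0,-3,0,0,0],[0,0,0,0,0,0,0]]}}

```text
time_s: 8.92
tcp_pos: [0.615, -0.0058, 0.0815]
ee_rot: [[0.018, -1.0, 0.001], [-1.0, -0.018, 0.0], [-0.0, -0.001, -1.0]]
wrist_force: [-0.4, 0.1, 0.5]
gripper_width: 0.007
gripper_force: 0.0
```

>>> {"api": "drive_tool", "payload": {"rows": [[0,0,0,-2,0,0,0],[0,0,0,0,0,0,0]]}}

```text
time_s: 9.08
tcp_pos: [0.6152, -0.0059, 0.079]
ee_rot: [[0.018, -1.0, 0.0], [-1.0, -0.018, 0.0], [-0.0, -0.0, -1.0]]
wrist_force: [-0.1, 0.5, 0.4]
gripper_width: 0.007
gripper_force: 0.0
```

>>> {"api": "drive_tool", "payload": {"rows": [[0,0,0,-1,0,0,0],[0,0,0,0,0,0,0]]}}

```text
time_s: 9.25
tcp_pos: [0.6153, -0.0059, 0.0779]
ee_rot: [[0.018, -1.0, -0.0], [-1.0, -0.018, -0.0], [0.0, 0.0, -1.0]]
wrist_force: [-1.1, 0.1, 0.8]
gripper_width: 0.007
gripper_force: 0.0
```

>>> {"api": "drive_tool", "payload": {"rows": [[0,0,0,-1,0,0,0],[0,0,0,0,0,0,0]]}}

```text
time_s: 9.42
tcp_pos: [0.6153, -0.0059, 0.0767]
ee_rot: [[0.018, -1.0, -0.0], [-1.0, -0.018, -0.0], [0.0, 0.0, -1.0]]
wrist_force: [-0.1, 0.4, 0.0]
gripper_width: 0.005
gripper_force: 0.0
```

>>> {"api": "drive_tool", "payload": {"rows": [[0,0,0,-1,0,0,0],[0,0,0,0,0,0,0]]}}

```text
time_s: 9.58
tcp_pos: [0.6153, -0.0059, 0.0757]
ee_rot: [[0.018, -1.0, -0.0], [-1.0, -0.018, -0.0], [0.0, 0.0, -1.0]]
wrist_force: [-1.4, -0.7, 0.2]
gripper_width: 0.003
gripper_force: 0.0
```

>>> {"api": "drive_tool", "payload": {"rows": [[0,0,0,-1,0,0,0],[0,0,0,0,0,0,0]]}}

```text
time_s: 9.75
tcp_pos: [0.6153, -0.0059, 0.0748]
ee_rot: [[0.018, -1.0, -0.0], [-1.0, -0.018, -0.0], [0.0, 0.0, -1.0]]
wrist_force: [-0.3, 0.6, 0.3]
gripper_width: 0.003
gripper_force: 0.0
```

>>> {"api": "drive_tool", "payload": {"rows": [[0,0,0,-1,0,0,0],[0,0,0,0,0,0,0]]}}

```text
time_s: 9.92
tcp_pos: [0.6153, -0.0059, 0.0737]
ee_rot: [[0.018, -1.0, -0.0], [-1.0, -0.018, -0.0], [0.0, 0.0, -1.0]]
wrist_force: [-0.9, -0.6, -0.5]
gripper_width: 0.003
gripper_force: 0.0
```

```bash
python3 - <<'E'
from h import *
p=cap("scene"); print(p["s"]["tcp_pos"],p["s"]["wrist_force"]); save(p,"s4.png",(280,130,480,270),4)
E
```

```text
[ 0.61529297 -0.00588969  0.07373868] [-0.86804045 -0.56605195 -0.54038426]
```

View pics/s4.png

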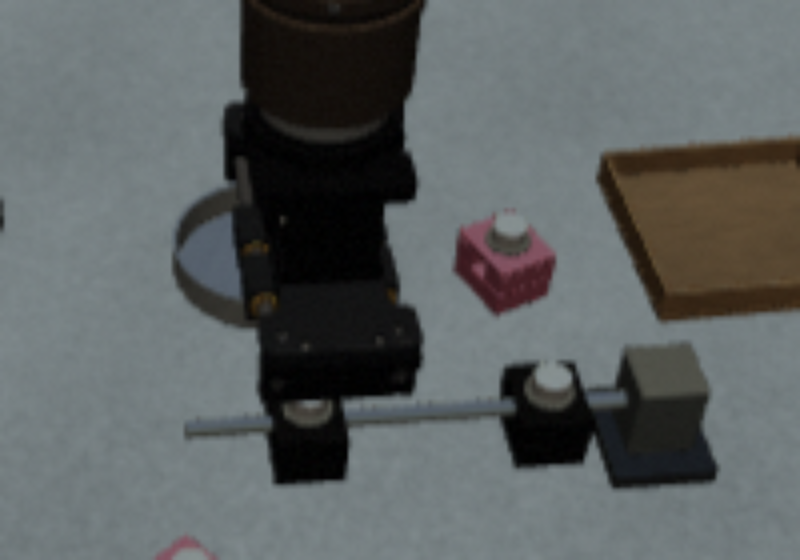

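The scene crop shows the fingers right above the near key at (308,405) but not touching it yet. I'll keep going down until I feel contact.

>>> {"api": "drive_tool", "payload": {"rows": [[0,0,0,-1,0,0,0],[0,0,0,0,0,0,0]]}}

```text
time_s: 10.13
tcp_pos: [0.6153, -0.0059, 0.0728]
ee_rot: [[0.018, -1.0, -0.0], [-1.0, -0.018, -0.0], [-0.0, 0.0, -1.0]]
wrist_force: [-0.2, -0.4, 0.3]
gripper_width: 0.006
gripper_force: 0.0
```

>>> {"api": "drive_tool", "payload": {"rows": [[0,0,0,-1,0,0,0],[0,0,0,0,0,0,0]]}}

```text
time_s: 10.3
tcp_pos: [0.6153, -0.0059, 0.0717]
ee_rot: [[0.018, -1.0, -0.0], [-1.0, -0.018, -0.0], [0.0, 0.0, -1.0]]
wrist_force: [-0.2, 0.2, 0.7]
gripper_width: 0.005
gripper_force: 0.0
```

>>> {"api": "drive_tool", "payload": {"rows": [[0,0,0,-1,0,0,0],[0,0,0,0,0,0,0]]}}

```text
time_s: 10.47
tcp_pos: [0.6153, -0.0059, 0.0708]
ee_rot: [[0.018, -1.0, -0.0], [-1.0, -0.018, 0.0], [-0.0, 0.0, -1.0]]
wrist_force: [0.8, 0.8, 0.1]
gripper_width: 0.003
gripper_force: 0.0
```

```bash
python3 - <<'E'
from h import *
p=cap("wrist"); print(p["s"]["tcp_pos"],p["s"]["wrist_force"]); save(p,"w4.png")
E
```

```text
[ 0.61529895 -0.00588675  0.07076103] [0.82488521 0.82735066 0.06124859]
```

View pics/w4.png

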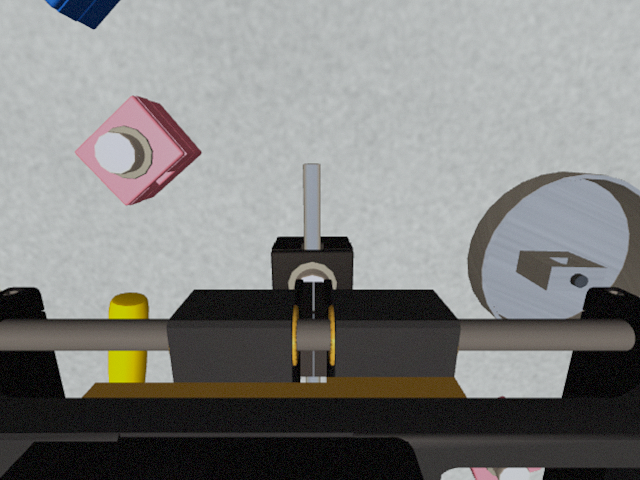

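```bash
python3 - <<'E'
from h import *
p=cap("wrist"); W=cloud(p); T=np.array(p["T_tool_cam"]); print(np.round(T,3).tolist())
for v in range(225,345,5): print(v,[tuple(np.round(W[v,u]*1000).astype(int)) for u in (290,302,313,322)])
Ti=np.linalg.inv(T)
for z in (0,.01,.019):
  c=Ti@[0,0,z,1]; print(z,c[0]/c[2]*p["fx"]+p["cx"],c[1]/c[2]*p["fy"]+p["cy"],c[2])
E
```

```text
[[-0.0, -0.962, -0.274, 0.076], [1.0, -0.0, 0.0, -0.001], [-0.0, -0.274, 0.962, -0.165], [0.0, 0.0, 0.0, 1.0]]
225 [(np.int64(633), np.int64(-28), np.int64(-1)), (np.int64(624), np.int64(-29), np.int64(0)), (np.int64(617), np.int64(-38), np.int64(42)), (np.int64(610), np.int64(-29), np.int64(0))]
230 [(np.int64(633), np.int64(-25), np.int64(-1)), (np.int64(624), np.int64(-25), np.int64(0)), (np.int64(617), np.int64(-35), np.int64(43)), (np.int64(610), np.int64(-25), np.int64(-1))]
235 [(np.int64(633), np.int64(-21), np.int64(-2)), (np.int64(624), np.int64(-21), np.int64(-1)), (np.int64(616), np.int64(-32), np.int64(42)), (np.int64(610), np.int64(-22), np.int64(-1))]
240 [(np.int64(631), np.int64(-24), np.int64(23)), (np.int64(623), np.int64(-24), np.int64(24)), (np.int64(616), np.int64(-29), np.int64(42)), (np.int64(611), np.int64(-24), np.int64(23))]
245 [(np.int64(630), np.int64(-24), np.int64(35)), (np.int64(623), np.int64(-22), np.int64(28)), (np.int64(616), np.int64(-26), np.int64(41)), (np.int64(611), np.int64(-22), np.int64(28))]
250 [(np.int64(630), np.int64(-24), np.int64(45
[... 3056 characters left out ...]
619), np.int64(-38), np.int64(161)), (np.int64(617), np.int64(-38), np.int64(160)), (np.int64(614), np.int64(-38), np.int64(160))]
335 [(np.int64(622), np.int64(-41), np.int64(166)), (np.int64(619), np.int64(-37), np.int64(160)), (np.int64(617), np.int64(-37), np.int64(160)), (np.int64(614), np.int64(-38), np.int64(161))]
340 [(np.int64(622), np.int64(-39), np.int64(166)), (np.int64(619), np.int64(-35), np.int64(160)), (np.int64(617), np.int64(-36), np.int64(161)), (np.int64(614), np.int64(-36), np.int64(161))]
0 314.2540548757546 297.6170485945284 0.1789532699648175
0.01 314.19323665875305 289.93382749639227 0.18857008095834848
0.019 314.14357131991056 283.65955971851673 0.19722521085252634
```

>>> {"api": "drive_tool", "payload": {"rows": [[0,0,0,-2,0,0,0],[0,0,0,-2,0,0,0],[0,0,0,0,0,0,0]]}}

```text
time_s: 10.82
tcp_pos: [0.615, -0.0059, 0.0664]
ee_rot: [[0.018, -1.0, -0.001], [-1.0, -0.018, -0.0], [0.0, 0.001, -1.0]]
wrist_force: [-0.6, 1.0, 0.6]
gripper_width: 0.01
gripper_force: 0.0
```

>>> {"api": "drive_tool", "payload": {"rows": [[0,0,0,-2,0,0,0],[0,0,0,0,0,0,0]]}}

```text
time_s: 10.98
tcp_pos: [0.6151, -0.0059, 0.0645]
ee_rot: [[0.018, -1.0, -0.001], [-1.0, -0.018, -0.0], [0.0, 0.001, -1.0]]
wrist_force: [-0.1, -0.3, -0.9]
gripper_width: 0.005
gripper_force: 0.0
```

>>> {"api": "drive_tool", "payload": {"rows": [[0,0,0,-1,0,0,0],[0,0,0,0,0,0,0]]}}

```text
time_s: 11.15
tcp_pos: [0.6153, -0.0059, 0.0637]
ee_rot: [[0.018, -1.0, -0.0], [-1.0, -0.018, -0.0], [0.0, 0.0, -1.0]]
wrist_force: [-0.6, -0.0, -0.7]
gripper_width: 0.002
gripper_force: 0.0
```

>>> {"api": "drive_tool", "payload": {"rows": [[0,0,0,-1,0,0,0],[0,0,0,0,0,0,0]]}}

```text
time_s: 11.32
tcp_pos: [0.6153, -0.0059, 0.0628]
ee_rot: [[0.018, -1.0, -0.0], [-1.0, -0.018, -0.0], [0.0, 0.0, -1.0]]
wrist_force: [-0.7, -0.2, 0.3]
gripper_width: 0.006
gripper_force: 0.0
```

>>> {"api": "drive_tool", "payload": {"rows": [[0,0,0,-1,0,0,0],[0,0,0,0,0,0,0]]}}

```text
time_s: 11.48
tcp_pos: [0.6153, -0.0059, 0.0618]
ee_rot: [[0.018, -1.0, -0.0], [-1.0, -0.018, -0.0], [0.0, 0.0, -1.0]]
wrist_force: [-0.4, -0.2, 0.0]
gripper_width: 0.004
gripper_force: 0.0
```

>>> {"api": "drive_tool", "payload": {"rows": [[0,0,0,-1,0,0,0],[0,0,0,0,0,0,0]]}}

```text
time_s: 11.65
tcp_pos: [0.6153, -0.0059, 0.0608]
ee_rot: [[0.018, -1.0, -0.0], [-1.0, -0.018, -0.0], [0.0, 0.0, -1.0]]
wrist_force: [0.2, 0.2, 0.8]
gripper_width: 0.0
gripper_force: 0.0
```

>>> {"api": "drive_tool", "payload": {"rows": [[0,0,0,-1,0,0,0],[0,0,0,0,0,0,0]]}}

```text
time_s: 11.82
tcp_pos: [0.6153, -0.0059, 0.0598]
ee_rot: [[0.018, -1.0, -0.0], [-1.0, -0.018, -0.0], [0.0, 0.0, -1.0]]
wrist_force: [0.2, 0.6, -0.7]
gripper_width: 0.005
gripper_force: 0.0
```

```bash
python3 - <<'E'
from h import *
p=cap("wrist"); W=cloud(p); print(p["s"]["tcp_pos"],p["s"]["wrist_force"],p["s"]["effort"])
for v in range(268,300,2): print(v,[np.round(W[v,u]*1000).astype(int).tolist() for u in (302,308,313,318,324)])
p=cap("scene"); save(p,"s5.png",(320,190,400,250),8)
E
```

```text
[ 0.61531186 -0.00590659  0.05976574] [ 0.20010575  0.58986192 -0.71345747] [ 1.30426342e-02 -4.19844890e+01  1.51213092e+01  3.41006823e+00
  3.80915869e-02  6.77157041e-04]
268 [[622, -18, 47], [619, -18, 48], [616, -18, 49], [613, -18, 47], [610, -18, 47]]
270 [[622, -17, 49], [619, -18, 50], [616, -18, 50], [613, -17, 49], [610, -17, 49]]
272 [[622, -16, 50], [619, -16, 49], [616, -16, 50], [613, -16, 50], [610, -17, 50]]
274 [[622, -15, 50], [619, -15, 50], [616, -15, 50], [613, -16, 51], [610, -15, 50]]
276 [[622, -14, 50], [619, -15, 51], [616, -15, 51], [613, -14, 50], [610, -14, 49]]
278 [[622, -13, 50], [619, -15, 54], [616, -15, 56], [613, -14, 54], [610, -13, 49]]
280 [[622, -18, 64], [619, -15, 58], [616, -15, 57], [613, -14, 55], [611, -17, 64]]
282 [[622, -17, 66], [619, -16, 63], [616, -16, 63], [614, -16, 63], [611, -18, 67]]
284 [[622, -17, 68], [619, -16, 66], [616, -16, 66], [614, -16, 66], [611, -17, 69]]
286 [[621, -17, 72], [619, -16, 69], [616, -16, 68], [614, -16, 67], [611, -18, 72]]
288 [[621, -17, 74], [619, -16, 70], [616, -16, 71], [614, -16, 71], [611, -17, 72]]
290 [[621, -17, 76], [619, -16, 73], [616, -16, 73], [614, -15, 72], [611, -16, 74]]
292 [[621, -18, 80], [618, -16, 76], [616, -16, 75], [614, -17, 77], [611, -16, 75]]
294 [[621, -17, 81], [618, -16, 77], [616, -16, 77], [614, -16, 78], [611, -16, 78]]
296 [[621, -17, 83], [618, -16, 80], [616, -16, 80], [614, -16, 80], [611, -16, 80]]
298 [[621, -18, 86], [618, -16, 82], [616, -16, 81], [614, -16, 83], [611, -16, 82]]
```

View pics/s5.png

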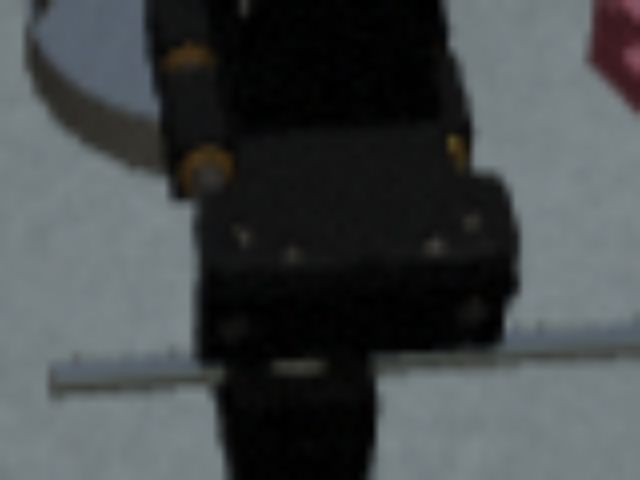

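The crop shows a thin sliver of white key still visible under the fingers at (300,367), so contact is close.

>>> {"api": "drive_tool", "payload": {"rows": [[0,0,0,-1,0,0,0],[0,0,0,0,0,0,0]]}}

```text
time_s: 12.08
tcp_pos: [0.6156, -0.0059, 0.059]
ee_rot: [[0.018, -1.0, 0.0], [-1.0, -0.018, -0.0], [0.0, -0.0, -1.0]]
wrist_force: [-0.3, 0.1, 0.9]
gripper_width: 0.007
gripper_force: 0.5
```

>>> {"api": "drive_tool", "payload": {"rows": [[0,0,0,-1,0,0,0],[0,0,0,0,0,0,0]]}}

```text
time_s: 12.25
tcp_pos: [0.6156, -0.0058, 0.0581]
ee_rot: [[0.018, -1.0, 0.0], [-1.0, -0.018, 0.0], [-0.0, -0.0, -1.0]]
wrist_force: [0.1, -0.8, 1.5]
gripper_width: 0.002
gripper_force: 0.8
```

>>> {"api": "drive_tool", "payload": {"rows": [[0,0,0,-1,0,0,0],[0,0,0,0,0,0,0]]}}

```text
time_s: 12.42
tcp_pos: [0.6156, -0.0059, 0.0571]
ee_rot: [[0.018, -1.0, 0.001], [-1.0, -0.018, 0.0], [-0.0, -0.001, -1.0]]
wrist_force: [0.3, -0.1, 2.0]
gripper_width: 0.003
gripper_force: 1.1
```

>>> {"api": "drive_tool", "payload": {"rows": [[0,0,0,-1,0,0,0],[0,0,0,0,0,0,0]]}}

```text
time_s: 12.58
tcp_pos: [0.6156, -0.0059, 0.0561]
ee_rot: [[0.018, -1.0, 0.0], [-1.0, -0.018, 0.0], [0.0, -0.0, -1.0]]
wrist_force: [0.2, 0.8, 3.0]
gripper_width: 0.004
gripper_force: 1.4
```

Contact came at TCP z≈0.060, with about 1 N/mm, so this is a light switch. I'll press through the click.

>>> {"api": "drive_tool", "payload": {"rows": [[0,0,0,-1,0,0,0],[0,0,0,0,0,0,0]]}}

```text
time_s: 12.75
tcp_pos: [0.6156, -0.0059, 0.0553]
ee_rot: [[0.018, -1.0, 0.001], [-1.0, -0.018, -0.0], [0.0, -0.001, -1.0]]
wrist_force: [-0.3, -0.6, 3.1]
gripper_width: 0.006
gripper_force: 1.8
```

>>> {"api": "drive_tool", "payload": {"rows": [[0,0,0,-1,0,0,0],[0,0,0,0,0,0,0]]}}

```text
time_s: 12.92
tcp_pos: [0.6158, -0.0059, 0.0551]
ee_rot: [[0.019, -1.0, 0.001], [-1.0, -0.019, -0.0], [0.0, -0.001, -1.0]]
wrist_force: [-0.8, -0.7, 7.6]
gripper_width: 0.004
gripper_force: 3.7
```

>>> {"api": "drive_tool", "payload": {"rows": [[0,0,0,-1,0,0,0],[0,0,0,0,0,0,0]]}}

```text
time_s: 13.08
tcp_pos: [0.616, -0.0059, 0.055]
ee_rot: [[0.019, -1.0, 0.002], [-1.0, -0.019, -0.0], [0.0, -0.002, -1.0]]
wrist_force: [-3.1, 0.2, 11.3]
gripper_width: 0.003
gripper_force: 5.5
```

>>> {"api": "drive_tool", "payload": {"rows": [[0,0,0,-1,0,0,0],[0,0,0,0,0,0,0]]}}

```text
time_s: 13.25
tcp_pos: [0.6161, -0.0059, 0.0548]
ee_rot: [[0.019, -1.0, 0.002], [-1.0, -0.019, -0.001], [0.001, -0.002, -1.0]]
wrist_force: [-3.6, 0.9, 13.4]
gripper_width: 0.003
gripper_force: 7.4
```

>>> {"api": "drive_tool", "payload": {"rows": [[0,0,0,-0.5,0,0,0],[0,0,0,0,0,0,0]]}}

```text
time_s: 13.42
tcp_pos: [0.6161, -0.0059, 0.0547]
ee_rot: [[0.019, -1.0, 0.002], [-1.0, -0.019, -0.001], [0.001, -0.002, -1.0]]
wrist_force: [-5.4, 1.2, 17.1]
gripper_width: 0.002
gripper_force: 8.4
```

>>> {"api": "drive_tool", "payload": {"rows": [[0,0,0,6,0,0,0],[0,0,0,34,0,0,0],[0,0,0,40,0,0,0],[0,-41,0,0,0,0,0],[0,-41,0,0,0,0,0]]}}

```text
time_s: 13.83
tcp_pos: [0.5356, -0.0051, 0.1333]
ee_rot: [[0.017, -1.0, 0.006], [-1.0, -0.017, 0.002], [-0.002, -0.006, -1.0]]
wrist_force: [-1.0, 0.2, -0.8]
gripper_width: 0.007
gripper_force: 0.0
```

>>> {"api": "drive_tool", "payload": {"rows": [[0,-20,0,0,0,0,0],[0,0,0,0,0,0,0]]}}

```text
time_s: 14.0
tcp_pos: [0.5082, -0.0064, 0.131]
ee_rot: [[0.017, -1.0, -0.004], [-1.0, -0.017, 0.0], [-0.001, 0.004, -1.0]]
wrist_force: [-1.1, -0.9, 0.3]
gripper_width: 0.008
gripper_force: 0.0
```

```bash
cat > keys.py <<'E'
from h import *
p=cap("scene"); W=cloud(p); print(p["s"]["tcp_pos"])
x,y,z=W[...,0],W[...,1],W[...,2]
fr=p["frame"].astype(int)
for n,a,b in(("near",.6165,-.0055),("far",.613,.1304)):
  d=np.hypot(x-a,y-b); m=(d<.009)&(z>.05)&(z<.07)&(fr.min(-1)>110); q=z[m]; print(n,m.sum(),np.round(np.percentile(q,[25,50,75,90]),4), W[m].mean(0).round(4))
save(p,"keys.png",(320,190,440,260),6)
E
python3 keys.py
```

```text
[ 0.50816248 -0.00638034  0.13095706]
near 38 [0.0624 0.063  0.0637 0.0643] [ 0.6163 -0.0059  0.0631]
far 39 [0.0624 0.0629 0.0642 0.0648] [0.6131 0.1307 0.0631]
```

View pics/keys.png

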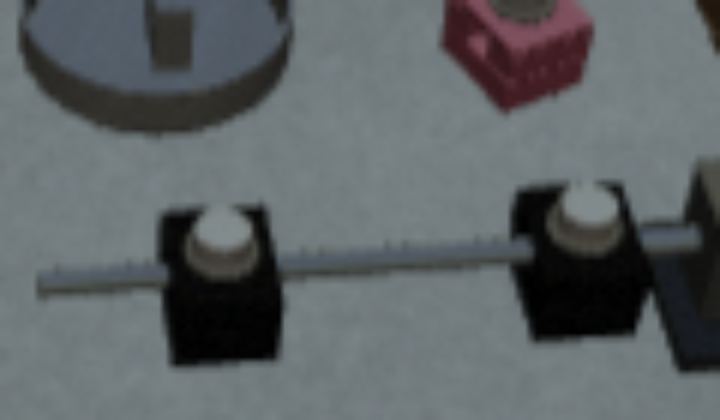

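The near key (222,240) stands as high as the far one (588,215), so it hasn't clicked. I need the true fingertip shape, so I'll measure it in free air from the cameras.

```bash
python3 - <<'E'
from h import *
p=cap("scene"); W=cloud(p); s=p["s"]; t=np.array(s["tcp_pos"]); D=(W-t)*1000
m=(abs(D[...,0])<70)&(abs(D[...,1])<60)&(D[...,2]>-60)&(D[...,2]<60)
q=D[m]
for z in range(-30,56,4):
  k=q[(q[:,2]>=z)&(q[:,2]<z+4)]
  if len(k): print(z,len(k),np.round([k[:,0].min(),k[:,0].max(),k[:,1].min(),k[:,1].max()]))
save(p,"s6.png",(290,100,420,220),5)
p=cap("wrist"); W=cloud(p); D=(W-t)*1000
for v in range(250,320,3): print(v,[np.round(D[v,u]).astype(int).tolist() for u in (302,308,314,320)])
E
```

```text
2 5 [  6.   8. -11.   0.]
6 13 [ 7. 12. -9.  9.]
10 2 [  9.  12. -12.  -7.]
250 [[12, 14, -132], [7, 14, -132], [1, 14, -132], [-4, 14, -133]]
253 [[12, 17, -133], [7, 17, -132], [1, 17, -133], [-4, 17, -132]]
256 [[12, 20, -132], [7, 20, -132], [1, 20, -133], [-4, 20, -132]]
259 [[12, 23, -132], [7, 23, -131], [1, 23, -131], [-4, 23, -132]]
262 [[12, 26, -133], [7, 26, -132], [1, 26, -132], [-4, 26, -132]]
265 [[12, 29, -133], [7, 29, -134], [1, 29, -133], [-4, 28, -131]]
268 [[12, 31, -131], [7, 32, -133], [1, 32, -133], [-4, 31, -132]]
271 [[12, 35, -133], [7, 35, -133], [1, 34, -132], [-5, 35, -133]]
274 [[12, 37, -132], [6, 38, -132], [1, 37, -132], [-5, 37, -132]]
277 [[12, 41, -133], [6, 40, -132], [1, 41, -133], [-5, 40, -132]]
280 [[8, -11, 4], [6, 43, -132], [1, 44, -134], [-5, 43, -133]]
283 [[8, -12, 9], [5, -10, 5], [2, -10, 6], [-1, -10, 5]]
286 [[8, -11, 12], [5, -11, 10], [2, -10, 9], [-1, -10, 8]]
289 [[8, -11, 16], [5, -10, 13], [2, -10, 12], [-1, -10, 13]]
292 [[8, -11, 20], [5, -10, 17], [2, -10, 16], [-1, -10, 15]]
295 [[8, -12, 24], [5, -10, 20], [2, -10, 19], [-1, -10, 20]]
298 [[8, -11, 25], [5, -10, 23], [2, -10, 22], [-1, -10, 23]]
301 [[7, -10, 26], [5, -10, 25], [2, -8, 22], [0, -10, 26]]
304 [[7, -10, 28], [5, -9, 28], [2, -8, 24], [0, -10, 28]]
307 [[7, -10, 31], [5, -10, 31], [2, -6, 23], [0, -10, 32]]
310 [[7, -9, 33], [5, -10, 34], [2, -5, 25], [0, -10, 34]]
313 [[7, -10, 38], [5, -10, 37], [2, -3, 24], [0, -10, 37]]
316 [[7, -10, 40], [5, -10, 40], [2, -2, 25], [0, -10, 40]]
319 [[6, -33, 85], [4, -34, 87], [3, -33, 85], [1, -33, 85]]
```

View pics/s6.png

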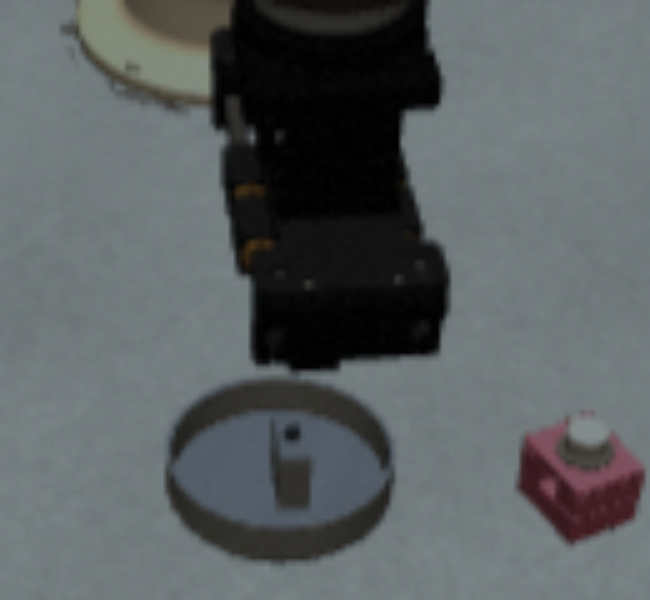

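>>> {"api": "drive_tool", "payload": {"rows": [[15,0,0,0,0,0,0],[15,0,0,0,0,0,0],[15,0,0,0,0,0,0]]}}

```text
time_s: 14.4
tcp_pos: [0.5141, -0.0058, 0.1309]
ee_rot: [[0.018, -1.0, -0.001], [-1.0, -0.018, -0.0], [0.0, 0.001, -1.0]]
wrist_force: [0.1, 1.0, 0.1]
gripper_width: 0.115
gripper_force: 0.0
```

```bash
cat > tip.py <<'E'
from h import *
p=cap("wrist"); s=p["s"]; W=cloud(p); t=np.array(s["tcp_pos"]); print(s["gripper_width"]); D=(W-t)@np.array(s["ee_rot"])*1000
m=(D[...,2]>-45)&(D[...,2]<40)&(abs(D[...,1])<60)&(abs(D[...,0])<40)
q=D[m]
for z in range(-44,40,4):
  k=q[(q[:,2]>=z)&(q[:,2]<z+4)]
  if len(k): print(z,len(k),"x",np.round([k[:,0].min(),k[:,0].max()]),"y",np.round([k[:,1].min(),k[:,1].max()]),"|y|min",np.abs(k[:,1]).min().round())
E
python3 tip.py
```

```text
0.11488743758932143
-44 90 x [10. 12.] y [-13.  12.] |y|min 5.0
-40 197 x [-9. 12.] y [-14.  13.] |y|min 5.0
-36 168 x [ 9. 12.] y [-15.  14.] |y|min 6.0
-32 210 x [ 4. 12.] y [-16.  15.] |y|min 5.0
-28 208 x [ 3. 12.] y [-15.  14.] |y|min 5.0
-24 182 x [ 1. 12.] y [-15.  14.] |y|min 5.0
-20 147 x [ 8. 12.] y [-14.  14.] |y|min 5.0
-16 126 x [ 9. 12.] y [-14.  14.] |y|min 5.0
-12 144 x [-7. 12.] y [-15.  14.] |y|min 5.0
-8 160 x [-4. 12.] y [-15.  14.] |y|min 5.0
-4 54 x [10. 12.] y [-14.  14.] |y|min 5.0
```

>>> {"api": "drive_tool", "payload": {"rows": [[50,0,0,0,0,0,0],[50,0,0,0,0,0,0],[50,0,0,0,0,0,0],[50,0,0,0,0,0,0],[50,0,0,0,0,0,0]]}}

```text
time_s: 14.87
tcp_pos: [0.5134, -0.0059, 0.1314]
ee_rot: [[0.018, -1.0, 0.0], [-1.0, -0.018, -0.0], [0.0, -0.0, -1.0]]
wrist_force: [0.3, 0.3, 0.4]
gripper_width: 0.436
gripper_force: 0.0
```

```bash
python3 tip.py
```

```text
0.43589216274291
-44 218 x [-9. 12.] y [-32.  32.] |y|min 18.0
-40 290 x [-9. 12.] y [-32.  31.] |y|min 18.0
-36 215 x [ 6. 12.] y [-30.  30.] |y|min 19.0
-32 249 x [ 4. 12.] y [-30.  29.] |y|min 19.0
-28 261 x [ 2. 12.] y [-29.  28.] |y|min 18.0
-24 199 x [ 1. 12.] y [-28.  28.] |y|min 18.0
-20 191 x [-3. 12.] y [-28.  27.] |y|min 18.0
-16 197 x [-3. 12.] y [-28.  28.] |y|min 18.0
-12 187 x [-6. 12.] y [-28.  27.] |y|min 18.0
-8 175 x [-7. 12.] y [-28.  28.] |y|min 18.0
-4 88 x [-9. 12.] y [-28.  27.] |y|min 18.0
```

>>> {"api": "drive_tool", "payload": {"rows": [[0,34,0,0,0,0,0],[0,34,0,0,0,0,0],[0,35,0,0,0,0,0],[0,0,0,-30,0,0,0],[0,0,0,-35,0,0,0]]}}

```text
time_s: 15.33
tcp_pos: [0.6208, -0.0054, 0.0681]
ee_rot: [[0.018, -1.0, 0.008], [-1.0, -0.018, 0.001], [-0.001, -0.008, -1.0]]
wrist_force: [-0.5, -0.5, -0.9]
gripper_width: 0.202
gripper_force: 0.0
```

>>> {"api": "drive_tool", "payload": {"rows": [[0,0,0,0,0,0,0],[0,0,0,0,0,0,0],[0,0,0,0,0,0,0]]}}

```text
time_s: 15.58
tcp_pos: [0.6172, -0.0059, 0.068]
ee_rot: [[0.019, -1.0, 0.002], [-1.0, -0.019, -0.0], [0.0, -0.002, -1.0]]
wrist_force: [0.8, -0.2, 0.2]
gripper_width: 0.024
gripper_force: 0.0
```

>>> {"api": "drive_tool", "payload": {"rows": [[0,0,0,-3,0,0,0],[0,0,0,-3,0,0,0],[0,0,0,-2,0,0,0],[0,0,0,-2,0,0,0],[0,0,0,0,0,0,0]]}}

```text
time_s: 16.0
tcp_pos: [0.6171, -0.0058, 0.0572]
ee_rot: [[0.018, -1.0, 0.002], [-1.0, -0.018, 0.0], [-0.0, -0.002, -1.0]]
wrist_force: [1.2, -0.1, 2.1]
gripper_width: 0.007
gripper_force: 1.1
```

>>> {"api": "drive_tool", "payload": {"rows": [[0,0,0,-2,0,0,0],[0,0,0,-1,0,0,0],[0,0,0,-1,0,0,0],[0,0,0,0,0,0,0],[0,0,0,0,0,0,0]]}}

```text
time_s: 16.42
tcp_pos: [0.6178, -0.0058, 0.0549]
ee_rot: [[0.019, -1.0, 0.003], [-1.0, -0.019, -0.0], [0.0, -0.003, -1.0]]
wrist_force: [-2.6, 0.7, 11.1]
gripper_width: 0.002
gripper_force: 5.2
```

```bash
python3 - <<'E'
from h import *
p=cap("wrist"); W=cloud(p); s=p["s"]; print(s["tcp_pos"],s["wrist_force"],s["moment"],s["gripper_force"])
for v in range(225,300,5): print(v,[np.round(W[v,u]*1000).astype(int).tolist() for u in (285,292,302,313,322,332,340)])
save(p,"w7.png",(240,200,400,320),5)
E
```

```text
[ 0.61781107 -0.00575199  0.05489547] [-2.5693981   0.74222736 11.11277698] [0.17112974 0.60909164 0.01820449] 5.220838619861752
225 [[638, -31, -2], [633, -32, -2], [626, -32, -1], [619, -42, 42], [614, -41, 41], [607, -32, 0], [601, -32, -3]]
230 [[638, -28, 0], [633, -28, -1], [626, -29, 0], [619, -39, 42], [614, -39, 41], [607, -29, -2], [601, -29, -1]]
235 [[638, -25, -1], [633, -25, -1], [626, -25, -2], [619, -36, 41], [614, -36, 41], [606, -25, -1], [601, -25, -2]]
240 [[638, -21, -1], [633, -22, -1], [626, -22, -1], [619, -33, 41], [614, -33, 41], [606, -22, -2], [601, -22, 0]]
245 [[636, -23, 18], [632, -24, 20], [626, -24, 19], [619, -30, 41], [614, -31, 42], [607, -24, 20], [603, -25, 20]]
250 [[635, -24, 31], [631, -24, 30], [625, -24, 31], [619, -28, 42], [614, -27, 41], [608, -24, 30], [603, -24, 30]]
255 [[634, -24, 40], [630, -24, 39], [625, -24, 39], [619, -25, 41], [614, -25, 41], [608, -24, 40], [604, -24, 39]]
260 [[634, -23, 45], [630, -23, 47], [625, -23, 46], [619, -23, 46], [614, -23, 46], [609, -24, 47], [605, -24, 48]]
265 [[634, -21, 47], [630, -21, 48], [625, -21, 47], [619, -21, 48], [614, -21, 46], [609, -22, 48], [604, -21, 46]]
270 [[634, -18, 47], [630, -18, 47], [625, -18, 47], [619, -18, 48], [614, -19, 48], [609, -18, 47], [604, -18, 47]]
275 [[634, -15, 47], [630, -15, 47], [624, -16, 49], [619, -16, 50], [619, -81, 219], [609, -16, 49], [604, -16, 48]]
280 [[634, -12, 47], [630, -13, 48], [624, -17, 59], [619, -15, 52], [614, -14, 52], [609, -14, 49], [604, -13, 48]]
285 [[634, -9, 46], [630, -9, 47], [624, -17, 65], [619, -16, 62], [614, -16, 62], [609, -17, 66], [604, -11, 49]]
290 [[627, -44, 133], [625, -43, 132], [624, -17, 71], [619, -16, 68], [614, -16, 68], [614, -44, 133], [612, -44, 133]]
295 [[626, -44, 136], [624, -44, 136], [624, -17, 77], [619, -16, 74], [614, -16, 74], [614, -43, 133], [612, -44, 136]]
```

View pics/w7.png

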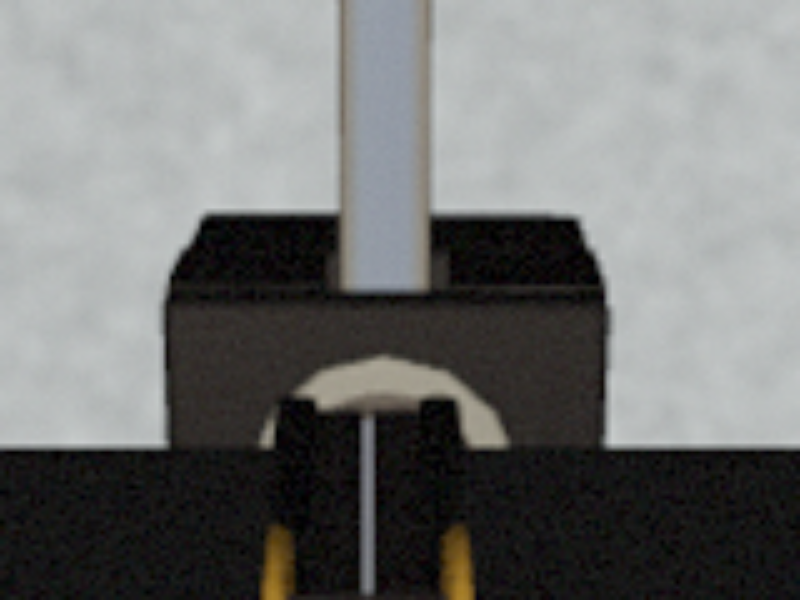

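The block stays level and the key is sunk to its spring stop, so it needs more force. I'll push harder in small steps.

>>> {"api": "drive_tool", "payload": {"rows": [[0,0,0,-1,0,0,0],[0,0,0,0,0,0,0],[0,0,0,0,0,0,0]]}}

```text
time_s: 16.72
tcp_pos: [0.618, -0.0057, 0.0548]
ee_rot: [[0.019, -1.0, 0.004], [-1.0, -0.019, -0.0], [0.0, -0.004, -1.0]]
wrist_force: [-0.7, 1.1, 13.7]
gripper_width: 0.005
gripper_force: 7.0
```

>>> {"api": "drive_tool", "payload": {"rows": [[0,0,0,-1,0,0,0],[0,0,0,0,0,0,0],[0,0,0,0,0,0,0]]}}

```text
time_s: 16.97
tcp_pos: [0.6182, -0.0058, 0.0547]
ee_rot: [[0.02, -1.0, 0.005], [-1.0, -0.02, -0.0], [0.001, -0.005, -1.0]]
wrist_force: [-3.5, 0.9, 17.7]
gripper_width: 0.005
gripper_force: 8.8
```

>>> {"api": "drive_tool", "payload": {"rows": [[0,0,0,-1,0,0,0],[0,0,0,0,0,0,0],[0,0,0,0,0,0,0]]}}

```text
time_s: 17.22
tcp_pos: [0.6184, -0.0058, 0.0545]
ee_rot: [[0.02, -1.0, 0.005], [-1.0, -0.02, -0.001], [0.001, -0.005, -1.0]]
wrist_force: [-6.3, 1.2, 21.1]
gripper_width: 0.006
gripper_force: 10.6
```

>>> {"api": "drive_tool", "payload": {"rows": [[0,0,0,-1,0,0,0],[0,0,0,0,0,0,0],[0,0,0,0,0,0,0]]}}

```text
time_s: 17.47
tcp_pos: [0.6187, -0.0057, 0.0544]
ee_rot: [[0.02, -1.0, 0.006], [-1.0, -0.02, -0.001], [0.001, -0.006, -1.0]]
wrist_force: [-5.9, 1.5, 25.2]
gripper_width: 0.007
gripper_force: 12.4
```

>>> {"api": "drive_tool", "payload": {"rows": [[0,0,0,10,0,0,0],[0,0,0,25,0,0,0],[0,-1,34,0,0,0,0],[0,-1,34,0,0,0,0],[0,-1,34,0,0,0,0]]}}

```text
time_s: 17.88
tcp_pos: [0.6129, 0.0966, 0.0836]
ee_rot: [[0.016, -1.0, -0.0], [-1.0, -0.016, 0.0], [-0.0, 0.0, -1.0]]
wrist_force: [0.1, 0.3, -0.0]
gripper_width: 0.006
gripper_force: 0.0
```

>>> {"api": "drive_tool", "payload": {"rows": [[0,0,34,0,0,0,0],[0,0,0,-10,0,0,0],[0,0,0,0,0,0,0],[0,0,0,0,0,0,0]]}}

```text
time_s: 18.22
tcp_pos: [0.6122, 0.1296, 0.0722]
ee_rot: [[0.018, -1.0, -0.003], [-1.0, -0.018, -0.001], [0.001, 0.003, -1.0]]
wrist_force: [0.5, -0.2, 0.2]
gripper_width: 0.006
gripper_force: 0.0
```

```bash
python3 keys.py; python3 tip.py | head -1
```

```text
[0.61221877 0.12960111 0.07219061]
near 39 [0.0621 0.0627 0.0635 0.0639] [ 0.6167 -0.0056  0.0627]
0.007524461200665689Traceback (most recent call last):
  File "keys.py", line 6, in <module>
    d=np.hypot(x-a,y-b); m=(d<.009)&(z>.05)&(z<.07)&(fr.min(-1)>110); q=z[m]; print(n,m.sum(),np.round(np.percentile(q,[25,50,75,90]),4), W[m].mean(0).round(4))
                                                                                                       ~~~~~~~~~~~~~^^^^^^^^^^^^^^^^^
    return _quantile_unchecked(
        a, q, axis, out, overwrite_input, method, keepdims, weights)
    return _ureduce(a,
                    func=_quantile_ureduce_func,
    ...<5 lines>...
                    overwrite_input=overwrite_input,
                    method=method)
    r = func(a, **kwargs)
    result = _quantile(arr,
                       quantiles=q,
    ...<2 lines>...
                       out=out,
                       weights=wgt)
    slices_having_nans = np.isnan(arr[-1, ...])
                                  ~~~^^^^^^^^^
IndexError: index -1 is out of bounds for axis 0 with size 0
```

>>> {"api": "drive_tool", "payload": {"rows": [[0,0,0,-4,0,0,0],[0,0,0,-4,0,0,0],[0,0,0,-2,0,0,0],[0,0,0,0,0,0,0],[0,0,0,0,0,0,0]]}}

```text
time_s: 18.73
tcp_pos: [0.6134, 0.1297, 0.0632]
ee_rot: [[0.018, -1.0, -0.0], [-1.0, -0.018, -0.0], [0.0, 0.0, -1.0]]
wrist_force: [-0.4, 0.5, 0.5]
gripper_width: 0.005
gripper_force: 0.0
```

>>> {"api": "drive_tool", "payload": {"rows": [[0,0,0,-2,0,0,0],[0,0,0,0,0,0,0]]}}

```text
time_s: 18.9
tcp_pos: [0.6133, 0.13, 0.0612]
ee_rot: [[0.018, -1.0, -0.0], [-1.0, -0.018, -0.0], [0.0, 0.0, -1.0]]
wrist_force: [0.7, -0.6, -0.2]
gripper_width: 0.007
gripper_force: 0.0
```

>>> {"api": "drive_tool", "payload": {"rows": [[0,0,0,-1,0,0,0],[0,0,0,0,0,0,0]]}}

```text
time_s: 19.07
tcp_pos: [0.6133, 0.1301, 0.0603]
ee_rot: [[0.018, -1.0, -0.0], [-1.0, -0.018, -0.0], [0.0, 0.0, -1.0]]
wrist_force: [-0.7, -0.3, -0.2]
gripper_width: 0.008
gripper_force: 0.0
```

>>> {"api": "drive_tool", "payload": {"rows": [[0,0,0,-1,0,0,0],[0,0,0,0,0,0,0]]}}

```text
time_s: 19.23
tcp_pos: [0.6135, 0.1302, 0.0594]
ee_rot: [[0.018, -1.0, 0.0], [-1.0, -0.018, 0.0], [-0.0, -0.0, -1.0]]
wrist_force: [1.1, 0.5, -0.3]
gripper_width: 0.007
gripper_force: 0.0
```

>>> {"api": "drive_tool", "payload": {"rows": [[0,0,0,-1,0,0,0],[0,0,0,0,0,0,0]]}}

```text
time_s: 19.4
tcp_pos: [0.6136, 0.1302, 0.0586]
ee_rot: [[0.018, -1.0, 0.0], [-1.0, -0.018, 0.0], [-0.0, -0.0, -1.0]]
wrist_force: [-0.3, -0.4, 1.7]
gripper_width: 0.009
gripper_force: 0.7
```

>>> {"api": "drive_tool", "payload": {"rows": [[0,0,0,-1,0,0,0],[0,0,0,0,0,0,0]]}}

```text
time_s: 19.57
tcp_pos: [0.6136, 0.1302, 0.0576]
ee_rot: [[0.018, -1.0, 0.0], [-1.0, -0.018, 0.0], [-0.0, -0.0, -1.0]]
wrist_force: [0.4, 0.3, 1.5]
gripper_width: 0.004
gripper_force: 1.0
```

>>> {"api": "drive_tool", "payload": {"rows": [[0,0,0,-1,0,0,0],[0,0,0,0,0,0,0]]}}

```text
time_s: 19.73
tcp_pos: [0.6136, 0.1302, 0.0566]
ee_rot: [[0.018, -1.0, 0.0], [-1.0, -0.018, 0.0], [-0.0, -0.0, -1.0]]
wrist_force: [0.4, -0.1, 3.2]
gripper_width: 0.004
gripper_force: 1.3
```

>>> {"api": "drive_tool", "payload": {"rows": [[0,0,0,-1,0,0,0],[0,0,0,0,0,0,0]]}}

```text
time_s: 19.9
tcp_pos: [0.6136, 0.1302, 0.0556]
ee_rot: [[0.018, -1.0, 0.0], [-1.0, -0.018, 0.0], [-0.0, -0.0, -1.0]]
wrist_force: [-0.9, -0.2, 3.5]
gripper_width: 0.006
gripper_force: 1.6
```

>>> {"api": "drive_tool", "payload": {"rows": [[0,0,0,-0.5,0,0,0],[0,0,0,0,0,0,0]]}}

```text
time_s: 20.07
tcp_pos: [0.6136, 0.1302, 0.0553]
ee_rot: [[0.018, -1.0, 0.001], [-1.0, -0.018, 0.0], [-0.0, -0.001, -1.0]]
wrist_force: [0.0, -0.3, 4.3]
gripper_width: 0.005
gripper_force: 1.9
```

>>> {"api": "drive_tool", "payload": {"rows": [[0,0,0,-0.5,0,0,0],[0,0,0,0,0,0,0]]}}

```text
time_s: 20.23
tcp_pos: [0.6138, 0.1302, 0.0552]
ee_rot: [[0.018, -1.0, 0.001], [-1.0, -0.018, 0.0], [-0.0, -0.001, -1.0]]
wrist_force: [-1.2, 0.1, 5.7]
gripper_width: 0.007
gripper_force: 2.9
```

>>> {"api": "drive_tool", "payload": {"rows": [[0,0,0,-0.5,0,0,0],[0,0,0,0,0,0,0]]}}

```text
time_s: 20.4
tcp_pos: [0.6139, 0.1302, 0.0551]
ee_rot: [[0.019, -1.0, 0.001], [-1.0, -0.019, 0.0], [-0.0, -0.001, -1.0]]
wrist_force: [-1.4, -0.3, 7.7]
gripper_width: 0.003
gripper_force: 3.7
```

>>> {"api": "drive_tool", "payload": {"rows": [[0,0,0,-0.5,0,0,0],[0,0,0,0,0,0,0]]}}

```text
time_s: 20.57
tcp_pos: [0.614, 0.1302, 0.055]
ee_rot: [[0.019, -1.0, 0.001], [-1.0, -0.019, 0.0], [0.0, -0.002, -1.0]]
wrist_force: [-1.9, 0.0, 9.3]
gripper_width: 0.004
gripper_force: 4.6
```

>>> {"api": "drive_tool", "payload": {"rows": [[0,0,0,-1,0,0,0],[0,0,0,0,0,0,0]]}}

```text
time_s: 20.73
tcp_pos: [0.6142, 0.1302, 0.0549]
ee_rot: [[0.019, -1.0, 0.002], [-1.0, -0.019, -0.0], [0.0, -0.002, -1.0]]
wrist_force: [-3.4, -0.7, 12.7]
gripper_width: 0.008
gripper_force: 6.2
```

>>> {"api": "drive_tool", "payload": {"rows": [[0,0,0,-1,0,0,0],[0,0,0,0,0,0,0]]}}

```text
time_s: 20.9
tcp_pos: [0.6144, 0.1302, 0.0548]
ee_rot: [[0.019, -1.0, 0.003], [-1.0, -0.019, -0.0], [0.0, -0.003, -1.0]]
wrist_force: [-4.0, -1.2, 15.5]
gripper_width: 0.005
gripper_force: 8.0
```

```bash
python3 - <<'E'
from h import *
s=sense(); print(s["wrist_force"],s["moment"],s["tcp_pos"])
E
```

```text
[-3.97279547 -1.18059936 15.48639905] [-0.07499921  1.43065071 -0.04714154] [0.61437523 0.13024186 0.05476924]
```

>>> {"api": "drive_tool", "payload": {"rows": [[0,0,0,8,0,0,0],[0,0,0,30,0,0,0],[100,-25,-20,0,0,0,0],[100,-25,-38,0,0,0,0],[100,0,-39,0,0,0,0]]}}

```text
time_s: 21.32
tcp_pos: [0.5608, 0.0362, 0.0888]
ee_rot: [[0.02, -1.0, -0.005], [-1.0, -0.02, 0.0], [-0.0, 0.005, -1.0]]
wrist_force: [0.2, 0.7, -0.8]
gripper_width: 0.152
gripper_force: 0.0
```

>>> {"api": "drive_tool", "payload": {"rows": [[100,0,-39,0,0,0,0],[100,0,0,0,0,0,0],[100,0,0,-10,0,0,0],[100,0,0,0,0,0,0],[100,0,0,0,0,0,0]]}}

```text
time_s: 21.73
tcp_pos: [0.5648, -0.0021, 0.078]
ee_rot: [[0.019, -1.0, -0.003], [-1.0, -0.019, -0.0], [0.0, 0.003, -1.0]]
wrist_force: [0.6, 0.3, 0.1]
gripper_width: 0.527
gripper_force: 0.0
```

```bash
python3 tip.py; python3 - <<'E'
from h import *
s=sense(); print(s["wrist_force"],s["moment"],s["tcp_pos"],s["gripper_width"])
E
```

```text
0.5267456181387208
-44 238 x [-10.  12.] y [-36.  35.] |y|min 22.0
-40 286 x [-10.  12.] y [-36.  35.] |y|min 22.0
-36 231 x [ 7. 12.] y [-35.  34.] |y|min 23.0
-32 252 x [ 4. 12.] y [-34.  33.] |y|min 23.0
-28 272 x [ 2. 12.] y [-33.  32.] |y|min 22.0
-24 209 x [-0. 12.] y [-32.  31.] |y|min 22.0
-20 209 x [-2. 12.] y [-32.  31.] |y|min 22.0
-16 204 x [-4. 12.] y [-32.  31.] |y|min 22.0
-12 207 x [-7. 12.] y [-32.  32.] |y|min 22.0
-8 200 x [-9. 12.] y [-32.  31.] |y|min 22.0
-4 81 x [-9. 12.] y [-32.  31.] |y|min 22.0
12 111 x [-5. 13.] y [-60. -41.] |y|min 41.0
16 934 x [-7. 14.] y [-60. -40.] |y|min 40.0
20 78 x [-1. 14.] y [-56. -40.] |y|min 40.0
24 255 x [-10.  18.] y [-60. -37.] |y|min 37.0
28 1615 x [-17.  23.] y [-60. -27.] |y|min 27.0
32 293 x [-22.  40.] y [-60. -27.] |y|min 27.0
36 475 x [-25.  40.] y [-60. -27.] |y|min 27.0
[0.72074861 1.54007115 1.06171564] [ 0.03235149  0.06197281 -0.02962044] [ 0.56523973 -0.00176316  0.07853619] 0.5727363213259304
```

>>> {"api": "drive_tool", "payload": {"rows": [[100,3,-4,0,0,0,0],[100,0,0,0,0,0,0],[100,0,0,0,0,0,0],[100,0,0,0,0,0,0],[100,0,0,0,0,0,0]]}}

```text
time_s: 22.2
tcp_pos: [0.5685, -0.0065, 0.0795]
ee_rot: [[0.018, -1.0, 0.0], [-1.0, -0.018, 0.0], [-0.0, -0.0, -1.0]]
wrist_force: [0.7, 1.4, 0.5]
gripper_width: 0.943
gripper_force: 0.0
```

>>> {"api": "drive_tool", "payload": {"rows": [[100,0,0,-8,0,0,0],[100,0,0,-4,0,0,0],[100,0,0,-4,0,0,0],[100,0,0,0,0,0,0],[100,0,0,0,0,0,0]]}}

```text
time_s: 22.62
tcp_pos: [0.5682, -0.0068, 0.0629]
ee_rot: [[0.018, -1.0, -0.001], [-1.0, -0.018, -0.0], [0.0, 0.001, -1.0]]
wrist_force: [-0.5, -0.2, 0.3]
gripper_width: 0.996
gripper_force: 0.0
```

>>> {"api": "drive_tool", "payload": {"rows": [[100,0,0,-2,0,0,0],[100,0,0,0,0,0,0]]}}

```text
time_s: 22.78
tcp_pos: [0.5685, -0.0067, 0.0613]
ee_rot: [[0.018, -1.0, -0.0], [-1.0, -0.018, 0.0], [-0.0, 0.0, -1.0]]
wrist_force: [-0.9, -0.3, -0.9]
gripper_width: 0.994
gripper_force: 0.0
```

>>> {"api": "drive_tool", "payload": {"rows": [[100,0,0,-2,0,0,0],[100,0,0,0,0,0,0]]}}

```text
time_s: 22.95
tcp_pos: [0.5686, -0.0067, 0.0594]
ee_rot: [[0.018, -1.0, 0.0], [-1.0, -0.018, 0.0], [-0.0, -0.0, -1.0]]
wrist_force: [-0.7, -0.6, 0.6]
gripper_width: 1.0
gripper_force: 0.3
```

```bash
python3 tip.py
```

```text
0.9995228494027223
-44 274 x [-10.  12.] y [-57.  56.] |y|min 43.0
-40 313 x [-9. 12.] y [-56.  56.] |y|min 43.0
-36 270 x [-9. 12.] y [-55.  55.] |y|min 44.0
-32 290 x [ 4. 12.] y [-54.  53.] |y|min 43.0
-28 302 x [ 2. 13.] y [-54.  52.] |y|min 42.0
-24 282 x [-0. 12.] y [-53.  52.] |y|min 43.0
-20 267 x [-2. 12.] y [-53.  52.] |y|min 43.0
-16 278 x [-5. 12.] y [-53.  52.] |y|min 43.0
-12 265 x [-7. 12.] y [-53.  52.] |y|min 43.0
-8 266 x [-9. 12.] y [-53.  52.] |y|min 43.0
-4 532 x [-11.  12.] y [-53.  51.] |y|min 36.0
0 96 x [-9. 10.] y [-50. -36.] |y|min 36.0
4 98 x [-4. 12.] y [-59. -37.] |y|min 37.0
8 1257 x [-17.  19.] y [-60. -24.] |y|min 24.0
12 1488 x [-19.  39.] y [-60. -23.] |y|min 23.0
16 754 x [-20.  40.] y [-60. -23.] |y|min 23.0
20 207 x [-17.  40.] y [-60. -24.] |y|min 24.0
24 127 x [-21.  19.] y [-60. -24.] |y|min 24.0
28 139 x [-18.  19.] y [-60. -24.] |y|min 24.0
32 115 x [-20.  19.] y [-60. -24.] |y|min 24.0
36 100 x [-15.  19.] y [-60. -24.] |y|min 24.0
```

Contact again at ≈0.060, this time with one finger only. I'll press on.

>>> {"api": "drive_tool", "payload": {"rows": [[100,0,0,-2,0,0,0],[100,0,0,0,0,0,0]]}}

```text
time_s: 23.17
tcp_pos: [0.5689, -0.0067, 0.0576]
ee_rot: [[0.018, -1.0, 0.001], [-1.0, -0.018, 0.0], [-0.0, -0.001, -1.0]]
wrist_force: [0.7, 0.2, 2.0]
gripper_width: 1.0
gripper_force: 0.9
```

>>> {"api": "drive_tool", "payload": {"rows": [[100,0,0,-2,0,0,0],[100,0,0,0,0,0,0]]}}

```text
time_s: 23.33
tcp_pos: [0.5689, -0.0067, 0.0557]
ee_rot: [[0.018, -1.0, 0.001], [-1.0, -0.018, 0.0], [-0.0, -0.001, -1.0]]
wrist_force: [-0.2, -0.3, 3.7]
gripper_width: 1.005
gripper_force: 1.5
```

>>> {"api": "drive_tool", "payload": {"rows": [[100,0,0,-1,0,0,0],[100,0,0,0,0,0,0]]}}

```text
time_s: 23.5
tcp_pos: [0.5693, -0.0066, 0.0551]
ee_rot: [[0.018, -1.0, 0.002], [-1.0, -0.018, 0.0], [0.0, -0.002, -1.0]]
wrist_force: [0.2, 0.0, 5.2]
gripper_width: 0.999
gripper_force: 2.1
```

>>> {"api": "drive_tool", "payload": {"rows": [[100,0,0,-1,0,0,0],[100,0,0,0,0,0,0]]}}

```text
time_s: 23.67
tcp_pos: [0.5699, -0.0067, 0.0549]
ee_rot: [[0.019, -1.0, 0.003], [-1.0, -0.019, 0.0], [0.0, -0.003, -1.0]]
wrist_force: [-0.9, -0.2, 7.1]
gripper_width: 1.001
gripper_force: 3.7
```

>>> {"api": "drive_tool", "payload": {"rows": [[100,0,0,-1,0,0,0],[100,0,0,0,0,0,0]]}}

```text
time_s: 23.83
tcp_pos: [0.5707, -0.0066, 0.0547]
ee_rot: [[0.019, -1.0, 0.005], [-1.0, -0.019, 0.0], [0.0, -0.005, -1.0]]
wrist_force: [-0.4, -1.1, 10.5]
gripper_width: 1.0
gripper_force: 5.0
```

>>> {"api": "drive_tool", "payload": {"rows": [[100,0,0,-1,0,0,0],[100,0,0,0,0,0,0]]}}

```text
time_s: 24.0
tcp_pos: [0.5715, -0.0066, 0.0544]
ee_rot: [[0.019, -1.0, 0.007], [-1.0, -0.019, 0.0], [-0.0, -0.007, -1.0]]
wrist_force: [-0.1, -1.0, 12.0]
gripper_width: 1.002
gripper_force: 6.1
```

>>> {"api": "drive_tool", "payload": {"rows": [[100,0,0,-1,0,0,0],[100,0,0,-1,0,0,0],[100,0,0,0,0,0,0],[100,0,0,0,0,0,0],[100,0,0,0,0,0,0]]}}

```text
time_s: 24.42
tcp_pos: [0.5736, -0.0064, 0.0539]
ee_rot: [[0.02, -1.0, 0.012], [-1.0, -0.02, 0.001], [-0.0, -0.012, -1.0]]
wrist_force: [0.5, -1.8, 16.2]
gripper_width: 1.001
gripper_force: 7.8
```

>>> {"api": "drive_tool", "payload": {"rows": [[100,0,0,0,0,0,0],[100,0,0,0,0,0,0],[100,0,0,0,0,0,0],[100,0,0,0,0,0,0],[100,0,0,0,0,0,0]]}}

```text
time_s: 24.83
tcp_pos: [0.5737, -0.0064, 0.0539]
ee_rot: [[0.02, -1.0, 0.012], [-1.0, -0.02, 0.001], [-0.0, -0.012, -1.0]]
wrist_force: [1.0, -2.0, 16.4]
gripper_width: 1.001
gripper_force: 7.8
```

```bash
cat > keys2.py <<'E'
from h import *
for c in("scene","top"):
  p=cap(c); W=cloud(p); x,y,z=W[...,0],W[...,1],W[...,2]; fr=p["frame"].astype(int)
  for n,a,b in(("near",.6165,-.0055),("far",.613,.1304)):
    d=np.hypot(x-a,y-b); m=(d<.008)&(z>.05)&(z<.07)&(fr.min(-1)>110)
    r=np.hypot(x-a,y-b); k=(abs(x-a)<.021)&(abs(y-b)<.017)&(r>.016)&(z>.043)&(z<.054)
    print(c,n,m.sum(),np.median(z[m]).round(4) if m.any() else 0,"block top",k.sum(),np.median(z[k]).round(4) if k.any() else 0)
E
python3 keys2.py
```

```text
scene near 0 0 block top 62 0.046
scene far 28 0.0629 block top 68 0.0494
top near 0 0 block top 0 0
top far 0 0 block top 0 0
```

The keys stop at the 4 mm spring travel while on the rod, whether I use two fingers or one. Most likely the rod in the hole blocks the plunger. Both springs feel equally soft, so I'll slide the near switch off and press it in the tray.

>>> {"api": "drive_tool", "payload": {"rows": [[100,0,0,10,0,0,0],[100,0,0,35,0,0,0],[85,24,0,0,0,0,0],[85,24,0,0,0,0,0],[85,0,0,0,0,0,0]]}}

```text
time_s: 25.35
tcp_pos: [0.6198, -0.0065, 0.0946]
ee_rot: [[0.018, -1.0, 0.003], [-1.0, -0.018, 0.0], [-0.0, -0.003, -1.0]]
wrist_force: [1.0, 0.2, -0.7]
gripper_width: 0.883
gripper_force: 0.0
```

>>> {"api": "drive_tool", "payload": {"rows": [[85,0,0,0,0,0,0],[85,0,0,-25,0,0,0],[85,0,0,-25,0,0,0],[85,0,0,-15,0,0,0],[85,0,0,0,0,0,0]]}}

```text
time_s: 25.77
tcp_pos: [0.6117, -0.0073, 0.0248]
ee_rot: [[0.017, -1.0, -0.011], [-1.0, -0.017, -0.001], [0.001, 0.011, -1.0]]
wrist_force: [0.1, -0.2, -0.4]
gripper_width: 0.849
gripper_force: 0.0
```

>>> {"api": "drive_tool", "payload": {"rows": [[85,0,0,0,0,0,0],[0,0,0,0,0,0,0],[0,0,0,0,0,0,0],[0,0,0,0,0,0,0],[0,0,0,0,0,0,0]]}}

```text
time_s: 26.18
tcp_pos: [0.617, -0.0066, 0.0306]
ee_rot: [[0.018, -1.0, 0.002], [-1.0, -0.018, 0.0], [-0.0, -0.002, -1.0]]
wrist_force: [1.0, -0.3, -0.3]
gripper_width: 0.633
gripper_force: 0.0
```

>>> {"api": "drive_tool", "payload": {"rows": [[0,0,0,0,0,0,0],[0,0,0,0,0,0,0],[0,0,0,0,0,0,0]]}}

```text
time_s: 26.43
tcp_pos: [0.6168, -0.0066, 0.0301]
ee_rot: [[0.018, -1.0, 0.001], [-1.0, -0.018, 0.0], [-0.0, -0.001, -1.0]]
wrist_force: [-0.6, 0.3, 2.9]
gripper_width: 0.551
gripper_force: 30.0
```

>>> {"api": "drive_tool", "payload": {"rows": [[0,0,0,2,0,0,0],[0,0.3,-15,0,0,0,0],[0,0.5,-20,0,0,0,0],[0,0.5,-20,0,0,0,0],[0,0.5,-20,0,0,0,0]]}}

```text
time_s: 26.85
tcp_pos: [0.6178, -0.0829, 0.031]
ee_rot: [[0.018, -1.0, -0.001], [-1.0, -0.018, 0.0], [-0.0, 0.001, -1.0]]
wrist_force: [-0.3, 0.3, -1.0]
gripper_width: 0.549
gripper_force: 30.0
```

>>> {"api": "drive_tool", "payload": {"rows": [[0,0.5,-20,0,0,0,0],[0,0.5,-20,0,0,0,0],[0,0,-20,0,0,0,0],[0,0,0,20,0,0,0],[0,0,0,20,0,0,0]]}}

```text
time_s: 27.27
tcp_pos: [0.6172, -0.1438, 0.0697]
ee_rot: [[0.015, -1.0, -0.005], [-1.0, -0.015, 0.0], [-0.0, 0.005, -1.0]]
wrist_force: [0.8, 0.2, -1.2]
gripper_width: 0.549
gripper_force: 30.0
```

```bash
python3 - <<'E'
from h import *
p=cap("scene"); W=cloud(p); s=p["s"]; print(s["tcp_pos"],s["gripper_width"],s["gripper_force"])
for l in ["tray","switchA_mid"]:
  for r in masks_of(l,p)[:3]:
    m=r["region"]&(p["z_map"]>0)
    if r["p"]>.3 and m.sum()>20:
      stats(m,W,l+" %.2f"%r["p"])
      if l=="tray":
        f=m&(W[...,2]<.035); print(cv2.minAreaRect((W[f][:,:2]*1000).astype(np.float32)))
x,y,z=W[...,0],W[...,1],W[...,2]; stats((abs(x-.613)<.02)&(abs(y-.13)<.014)&(z>.058)&(z<.068),W,"far")
E
```

```text
[ 0.61724187 -0.14381844  0.06965828] 0.5492787682631377 29.988437443971634
tray 0.86 2634 [ 0.4324 -0.2868  0.0102] [ 0.366  -0.3674  0.0021] [ 0.5039 -0.2049  0.0272]
((431.4525451660156, -285.509521484375), (195.3011932373047, 126.8158187866211), 80.01811981201172)
tray 0.55 33 [ 0.6405 -0.1413  0.0608] [ 0.6384 -0.1584  0.0566] [ 0.6425 -0.1262  0.0665]
((0.0, 0.0), (0.0, 0.0), 0.0)
switchA_mid 0.69 505 [0.6234 0.128  0.0427] [0.5925 0.1111 0.0149] [0.6374 0.1491 0.0638]
far 65 [0.6137 0.1305 0.0627] [0.6019 0.1217 0.0589] [0.6225 0.1398 0.0654]
```

>>> {"api": "drive_tool", "payload": {"rows": [[0,-30,-10,30,0,0,0],[0,-32,-30,10,0,0,0],[0,-32,-32,0,0,0,0],[0,-32,-33,0,0,0,0],[0,-32,-33,0,0,0,0]]}}

```text
time_s: 27.83
tcp_pos: [0.4711, -0.2687, 0.1082]
ee_rot: [[0.019, -1.0, -0.002], [-1.0, -0.019, 0.001], [-0.001, 0.002, -1.0]]
wrist_force: [0.2, -1.2, -1.6]
gripper_width: 0.546
gripper_force: 30.0
```

>>> {"api": "drive_tool", "payload": {"rows": [[0,-30,-33,0,0,0,0],[0,0,0,-20,0,0,0],[0,0,0,-20,0,0,0],[0,0,0,0,0,0,0],[0,0,0,0,0,0,0]]}}

```text
time_s: 28.25
tcp_pos: [0.4439, -0.2988, 0.0678]
ee_rot: [[0.018, -1.0, -0.004], [-1.0, -0.018, 0.001], [-0.002, 0.004, -1.0]]
wrist_force: [0.6, 0.1, -1.0]
gripper_width: 0.549
gripper_force: 30.0
```

```bash
python3 - <<'E'
from h import *
p=cap("wrist"); s=p["s"]; print(s["tcp_pos"],s["gripper_width"],s["gripper_force"]); save(p,"w8.png"); W=cloud(p)
for r in masks_of("tray",p)[:2]: stats(r["region"]&(W[...,2]<.035),W,"tray %.2f"%r["p"])
E
```

```text
[ 0.44394723 -0.29882357  0.06782123] 0.5489804124193287 29.988597258925438
tray 0.93 25427 [ 0.4243 -0.3121  0.0067] [ 0.3651 -0.367   0.002 ] [ 0.4844 -0.2025  0.0255]
```

View pics/w8.png

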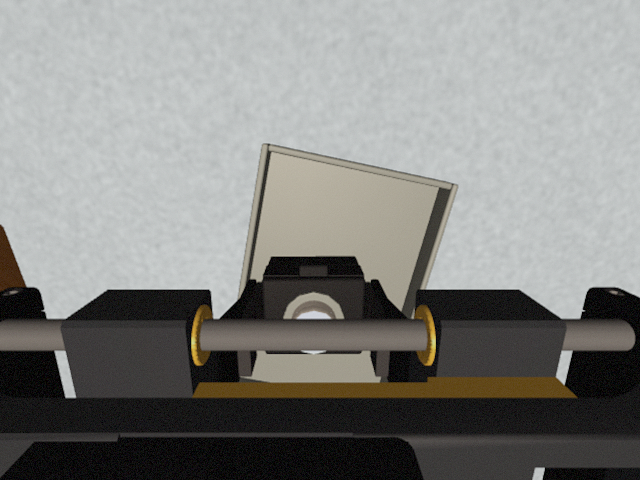

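The picture shows the held switch at (314,300) over the tray. The tray is yawed about 11°, with end corners at (267,147) and (457,187). I'll align with it and lower.

>>> {"api": "drive_tool", "payload": {"rows": [[0,-7,-8,0,0,0,-0.095],[0,-7,-8,0,0,0,-0.095],[0,0,0,-15,0,0,0],[0,0,0,-15,0,0,0],[0,0,0,0,0,0,0]]}}

```text
time_s: 28.77
tcp_pos: [0.4306, -0.3143, 0.0381]
ee_rot: [[-0.171, -0.985, -0.003], [-0.985, 0.171, 0.002], [-0.001, 0.003, -1.0]]
wrist_force: [-0.9, 0.8, -2.1]
gripper_width: 0.546
gripper_force: 30.0
```

>>> {"api": "drive_tool", "payload": {"rows": [[0,0,0,-5,0,0,0],[0,0,0,-5,0,0,0],[0,0,0,0,0,0,0],[0,0,0,0,0,0,0]]}}

```text
time_s: 29.1
tcp_pos: [0.4319, -0.3151, 0.0297]
ee_rot: [[-0.171, -0.985, 0.0], [-0.985, 0.171, -0.0], [0.0, -0.0, -1.0]]
wrist_force: [0.2, -0.2, -1.2]
gripper_width: 0.548
gripper_force: 30.0
```

>>> {"api": "drive_tool", "payload": {"rows": [[0,0,0,-3,0,0,0],[0,0,0,-2,0,0,0],[0,0,0,0,0,0,0],[0,0,0,0,0,0,0]]}}

```text
time_s: 29.43
tcp_pos: [0.4314, -0.3151, 0.0243]
ee_rot: [[-0.171, -0.985, -0.0], [-0.985, 0.171, 0.0], [-0.0, 0.0, -1.0]]
wrist_force: [-0.4, -0.6, -0.6]
gripper_width: 0.553
gripper_force: 30.0
```

>>> {"api": "drive_tool", "payload": {"rows": [[70,0,0,0,0,0,0],[70,0,0,0,0,0,0],[70,0,0,0,0,0,0],[70,0,0,0,0,0,0],[70,0,0,30,0,0,0]]}}

```text
time_s: 29.85
tcp_pos: [0.4277, -0.3134, 0.0499]
ee_rot: [[-0.173, -0.985, -0.011], [-0.985, 0.173, 0.005], [-0.003, 0.011, -1.0]]
wrist_force: [0.5, -0.2, -0.5]
gripper_width: 0.695
gripper_force: 0.0
```

>>> {"api": "drive_tool", "payload": {"rows": [[70,0,0,35,0,0,0],[0,0,40,10,0,0,0],[0,0,0,0,0,0,0],[0,0,0,0,0,0,0],[0,0,0,0,0,0,0]]}}

```text
time_s: 30.27
tcp_pos: [0.4313, -0.2749, 0.0993]
ee_rot: [[-0.17, -0.985, -0.0], [-0.985, 0.17, 0.0], [-0.0, 0.0, -1.0]]
wrist_force: [-0.6, -0.1, -0.3]
gripper_width: 0.481
gripper_force: 0.0
```

```bash
cat > findkey.py <<'E'
from h import *
import sys
p=cap("wrist"); s=p["s"]; print(s["tcp_pos"],s["gripper_width"]); W=cloud(p)
save(p,"wk.png")
fr=p["frame"].astype(int); x,y,z=W[...,0],W[...,1],W[...,2]
for l in ("switchA_mid","keyA_top"):
  for r in masks_of(l,p)[:3]:
    if r["p"]>.3: stats(r["region"]&(p["z_map"]>0),W,l+" %.2f"%r["p"])
cx,cy=float(sys.argv[1]),float(sys.argv[2])
m=(fr.min(-1)>120)&(z>.040)&(z<.062)&(np.hypot(x-cx,y-cy)<.03); stats(m,W,"white")
q=W[m]; print((q.max(0)+q.min(0))/2)
E
python3 findkey.py .430 -.315
```

```text
[ 0.43130998 -0.2749484   0.09929461] 0.48144519743690545
switchA_mid 0.54 909 [ 0.432  -0.3139  0.0525] [ 0.4228 -0.323   0.0507] [ 0.441  -0.3045  0.0539]
white 1363 [ 0.4322 -0.3143  0.049 ] [ 0.4206 -0.3251  0.0409] [ 0.4447 -0.3025  0.0538]
[ 0.43278901 -0.31299514  0.04738832]
```

>>> {"api": "drive_tool", "payload": {"rows": [[0,0.5,-39,0,0,0,0],[0,0,0,0,0,0,0],[0,0,0,-20,0,0,0],[0,0,0,-20,0,0,0],[0,0,0,0,0,0,0]]}}

```text
time_s: 30.83
tcp_pos: [0.4287, -0.3136, 0.0552]
ee_rot: [[-0.174, -0.985, -0.008], [-0.985, 0.174, 0.004], [-0.002, 0.009, -1.0]]
wrist_force: [0.1, 0.3, 0.8]
gripper_width: 0.022
gripper_force: 0.0
```

>>> {"api": "drive_tool", "payload": {"rows": [[0,0,0,0,0,0,0],[0,0,0,-3,0,0,0],[0,0,0,-3,0,0,0],[0,0,0,0,0,0,0],[0,0,0,0,0,0,0]]}}

```text
time_s: 31.25
tcp_pos: [0.4323, -0.3142, 0.0539]
ee_rot: [[-0.171, -0.985, 0.001], [-0.985, 0.171, -0.0], [0.0, -0.001, -1.0]]
wrist_force: [-0.1, -0.1, 0.1]
gripper_width: 0.007
gripper_force: 0.0
```

>>> {"api": "drive_tool", "payload": {"rows": [[0,0,0,-2,0,0,0],[0,0,0,0,0,0,0]]}}

```text
time_s: 31.42
tcp_pos: [0.432, -0.314, 0.0515]
ee_rot: [[-0.171, -0.985, 0.0], [-0.985, 0.171, -0.0], [-0.0, -0.0, -1.0]]
wrist_force: [0.3, -0.3, -0.2]
gripper_width: 0.004
gripper_force: 0.0
```

>>> {"api": "drive_tool", "payload": {"rows": [[0,0,0,-1,0,0,0],[0,0,0,0,0,0,0]]}}

```text
time_s: 31.58
tcp_pos: [0.4322, -0.3142, 0.0506]
ee_rot: [[-0.171, -0.985, 0.0], [-0.985, 0.171, -0.0], [0.0, -0.0, -1.0]]
wrist_force: [0.4, 0.7, 1.4]
gripper_width: 0.0
gripper_force: 0.6
```

>>> {"api": "drive_tool", "payload": {"rows": [[0,0,0,-1,0,0,0],[0,0,0,0,0,0,0]]}}

```text
time_s: 31.75
tcp_pos: [0.4322, -0.3142, 0.0495]
ee_rot: [[-0.171, -0.985, 0.0], [-0.985, 0.171, -0.0], [0.0, -0.0, -1.0]]
wrist_force: [-0.8, -0.3, 2.0]
gripper_width: 0.005
gripper_force: 0.9
```

>>> {"api": "drive_tool", "payload": {"rows": [[0,0,0,-1,0,0,0],[0,0,0,0,0,0,0]]}}

```text
time_s: 31.92
tcp_pos: [0.4322, -0.3142, 0.0485]
ee_rot: [[-0.171, -0.985, 0.0], [-0.985, 0.171, -0.0], [0.0, -0.0, -1.0]]
wrist_force: [0.2, 1.1, 2.8]
gripper_width: 0.008
gripper_force: 1.2
```

>>> {"api": "drive_tool", "payload": {"rows": [[0,0,0,-1,0,0,0],[0,0,0,0,0,0,0]]}}

```text
time_s: 32.08
tcp_pos: [0.4322, -0.3142, 0.0475]
ee_rot: [[-0.171, -0.985, 0.0], [-0.985, 0.171, -0.0], [0.0, -0.0, -1.0]]
wrist_force: [0.2, -0.5, 2.7]
gripper_width: 0.008
gripper_force: 1.5
```

>>> {"api": "drive_tool", "payload": {"rows": [[0,0,0,-1,0,0,0],[0,0,0,0,0,0,0]]}}

```text
time_s: 32.25
tcp_pos: [0.4322, -0.3142, 0.0465]
ee_rot: [[-0.171, -0.985, 0.0], [-0.985, 0.171, -0.0], [0.0, -0.0, -1.0]]
wrist_force: [-0.2, 0.7, 2.7]
gripper_width: 0.006
gripper_force: 1.6
```

Passing the 4 mm point now. The force drops off, which looks like the click starting.

>>> {"api": "drive_tool", "payload": {"rows": [[0,0,0,-1,0,0,0],[0,0,0,0,0,0,0]]}}

```text
time_s: 32.42
tcp_pos: [0.4322, -0.3142, 0.0454]
ee_rot: [[-0.171, -0.985, 0.0], [-0.985, 0.171, -0.0], [0.0, -0.0, -1.0]]
wrist_force: [0.1, 0.6, 3.6]
gripper_width: 0.006
gripper_force: 1.6
```

>>> {"api": "drive_tool", "payload": {"rows": [[0,0,0,-1,0,0,0],[0,0,0,0,0,0,0]]}}

```text
time_s: 32.58
tcp_pos: [0.4322, -0.3142, 0.0444]
ee_rot: [[-0.171, -0.985, 0.0], [-0.985, 0.171, -0.0], [0.0, -0.0, -1.0]]
wrist_force: [0.2, 0.2, 3.0]
gripper_width: 0.008
gripper_force: 1.6
```

>>> {"api": "drive_tool", "payload": {"rows": [[0,0,0,-1,0,0,0],[0,0,0,0,0,0,0]]}}

```text
time_s: 32.75
tcp_pos: [0.4322, -0.3142, 0.0442]
ee_rot: [[-0.171, -0.985, 0.0], [-0.985, 0.171, -0.0], [0.0, -0.0, -1.0]]
wrist_force: [-1.2, 2.2, 7.9]
gripper_width: 0.009
gripper_force: 4.1
```

>>> {"api": "drive_tool", "payload": {"rows": [[0,0,0,-1,0,0,0],[0,0,0,0,0,0,0]]}}

```text
time_s: 32.92
tcp_pos: [0.4322, -0.3143, 0.044]
ee_rot: [[-0.17, -0.985, 0.0], [-0.985, 0.17, -0.001], [0.001, -0.0, -1.0]]
wrist_force: [-2.8, 3.5, 13.9]
gripper_width: 0.002
gripper_force: 6.7
```

>>> {"api": "drive_tool", "payload": {"rows": [[0,0,0,-1,0,0,0],[0,0,0,0,0,0,0]]}}

```text
time_s: 33.08
tcp_pos: [0.4323, -0.3143, 0.0438]
ee_rot: [[-0.17, -0.985, 0.0], [-0.985, 0.17, -0.001], [0.001, -0.001, -1.0]]
wrist_force: [-3.7, 4.3, 18.9]
gripper_width: 0.006
gripper_force: 9.3
```

It clicked at about 3.5 N with the full 7 mm of travel, so the first switch is light and already in the right container. Next is the far switch.

>>> {"api": "drive_tool", "payload": {"rows": [[0,0,0,20,0,0,0],[0,0,0,40,0,0,0],[60,15,37,5,0,0,0.095],[85,15,37,0,0,0,0.095],[85,15,37,0,0,0,0]]}}

```text
time_s: 33.5
tcp_pos: [0.4771, -0.2024, 0.1068]
ee_rot: [[0.018, -1.0, 0.001], [-1.0, -0.018, 0.0], [-0.0, -0.001, -1.0]]
wrist_force: [1.4, -0.1, -0.3]
gripper_width: 0.152
gripper_force: 0.0
```

>>> {"api": "drive_tool", "payload": {"rows": [[85,15,37,0,0,0,0],[85,15,37,0,0,0,0],[85,15,37,0,0,0,0],[85,15,37,0,0,0,0],[85,15,37,0,0,0,0]]}}

```text
time_s: 33.92
tcp_pos: [0.5517, -0.0164, 0.1056]
ee_rot: [[0.018, -1.0, -0.002], [-1.0, -0.018, -0.0], [0.0, 0.002, -1.0]]
wrist_force: [1.8, -0.5, -0.6]
gripper_width: 0.525
gripper_force: 0.0
```

>>> {"api": "drive_tool", "payload": {"rows": [[85,15,37,0,0,0,0],[85,15,37,0,0,0,0],[85,15,37,0,0,0,0],[85,15,37,0,0,0,0],[85,0,0,0,0,0,0]]}}

```text
time_s: 34.33
tcp_pos: [0.6145, 0.1357, 0.1052]
ee_rot: [[0.024, -1.0, 0.002], [-1.0, -0.024, 0.001], [-0.001, -0.002, -1.0]]
wrist_force: [0.3, -0.5, -0.2]
gripper_width: 0.833
gripper_force: 0.0
```

```bash
python3 - <<'E'
from h import *
p=cap("scene"); W=cloud(p); s=p["s"]; print(s["tcp_pos"],np.round(s["ee_rot"],3).tolist(),s["gripper_width"])
x,y,z=W[...,0],W[...,1],W[...,2]
m=(np.hypot(x-.432,y+.314)<.008)&(z>.03); stats(m,W,"key in tray")
for l in("tray","lid","tin"):
  for r in masks_of(l,p)[:1]: stats(r["region"]&(p["z_map"]>0)&(z<.035),W,l)
E
```

```text
[0.61445355 0.1356531  0.10521449] [[0.024, -1.0, 0.002], [-1.0, -0.024, 0.001], [-0.001, -0.002, -1.0]] 0.8327204920168094
key in tray 23 [ 0.4322 -0.3146  0.0522] [ 0.4251 -0.3212  0.05  ] [ 0.4375 -0.3064  0.0545]
tray 2396 [ 0.4348 -0.2737  0.0113] [ 0.3657 -0.3673  0.0023] [ 0.5041 -0.1921  0.0274]
lid 1529 [0.4402 0.3262 0.0099] [0.3705 0.2789 0.0025] [0.5103 0.3639 0.0258]
tin 1257 [ 0.4451 -0.0127  0.012 ] [ 0.3926 -0.0637  0.0029] [0.5048 0.0397 0.0277]
```

>>> {"api": "drive_tool", "payload": {"rows": [[85,-1,-5,0,0,0,0],[85,0,0,-35,0,0,0],[85,0,0,-25,0,0,0],[85,0,0,-15,0,0,0],[85,0,0,0,0,0,0]]}}

```text
time_s: 34.95
tcp_pos: [0.6078, 0.1219, 0.0277]
ee_rot: [[0.015, -1.0, -0.008], [-1.0, -0.015, -0.003], [0.003, 0.008, -1.0]]
wrist_force: [-0.0, -0.4, -0.6]
gripper_width: 0.848
gripper_force: 0.0
```

>>> {"api": "drive_tool", "payload": {"rows": [[85,0,0,0,0,0,0],[0,0,0,0,0,0,0],[0,0,0,0,0,0,0],[0,0,0,0,0,0,0],[0,0,0,0,0,0,0]]}}

```text
time_s: 35.37
tcp_pos: [0.6116, 0.125, 0.0326]
ee_rot: [[0.018, -1.0, 0.002], [-1.0, -0.018, 0.001], [-0.001, -0.002, -1.0]]
wrist_force: [0.1, 0.2, -1.1]
gripper_width: 0.632
gripper_force: 0.0
```

>>> {"api": "drive_tool", "payload": {"rows": [[0,0,0,0,0,0,0],[0,0,0,0,0,0,0],[0,0,0,0,0,0,0],[0,0,0,0,0,0,0]]}}

```text
time_s: 35.7
tcp_pos: [0.6114, 0.1251, 0.032]
ee_rot: [[0.018, -1.0, 0.001], [-1.0, -0.018, 0.0], [-0.0, -0.001, -1.0]]
wrist_force: [-0.1, -0.3, 3.1]
gripper_width: 0.548
gripper_force: 30.0
```

>>> {"api": "drive_tool", "payload": {"rows": [[0,1,0,2,0,0,0],[0,0.4,-15,0,0,0,0],[0,0.5,-20,0,0,0,0],[0,0.5,-20,0,0,0,0],[0,0.5,-20,0,0,0,0]]}}

```text
time_s: 36.12
tcp_pos: [0.613, 0.0484, 0.0326]
ee_rot: [[0.018, -1.0, -0.002], [-1.0, -0.018, -0.0], [0.0, 0.002, -1.0]]
wrist_force: [0.4, -0.7, -1.8]
gripper_width: 0.546
gripper_force: 30.0
```

>>> {"api": "drive_tool", "payload": {"rows": [[0,0.5,-20,0,0,0,0],[0,0.5,-20,0,0,0,0],[0,0.5,-20,0,0,0,0],[0,0.5,-20,0,0,0,0],[0,0.5,-20,0,0,0,0]]}}

```text
time_s: 36.53
tcp_pos: [0.6154, -0.0519, 0.0326]
ee_rot: [[0.017, -1.0, -0.002], [-1.0, -0.017, -0.0], [0.0, 0.002, -1.0]]
wrist_force: [-0.2, 1.2, -1.4]
gripper_width: 0.547
gripper_force: 30.0
```

>>> {"api": "drive_tool", "payload": {"rows": [[0,0.5,-20,0,0,0,0],[0,0.5,-20,0,0,0,0],[0,0.5,-20,0,0,0,0],[0,0.5,-20,0,0,0,0],[0,0,0,0,0,0,0]]}}

```text
time_s: 36.95
tcp_pos: [0.6171, -0.1339, 0.0324]
ee_rot: [[0.014, -1.0, -0.002], [-1.0, -0.014, -0.0], [0.0, 0.002, -1.0]]
wrist_force: [-1.1, 0.3, -1.8]
gripper_width: 0.548
gripper_force: 30.0
```

>>> {"api": "drive_tool", "payload": {"rows": [[0,-5,-5,40,0,0,0],[0,-30,-18,35,0,0,0],[0,-34,-21,0,0,0,-0.095],[0,-34,-21,0,0,0,-0.095],[0,-34,-21,0,0,0,0]]}}

```text
time_s: 37.37
tcp_pos: [0.484, -0.2137, 0.1028]
ee_rot: [[-0.174, -0.985, -0.0], [-0.985, 0.174, 0.001], [-0.001, 0.0, -1.0]]
wrist_force: [-0.4, -0.8, -2.0]
gripper_width: 0.551
gripper_force: 30.0
```

>>> {"api": "drive_tool", "payload": {"rows": [[0,-34,-22,0,0,0,0],[0,0,0,-25,0,0,0],[0,0,0,-20,0,0,0],[0,0,0,0,0,0,0],[0,0,0,0,0,0,0]]}}

```text
time_s: 37.78
tcp_pos: [0.4511, -0.2353, 0.0571]
ee_rot: [[-0.171, -0.985, -0.003], [-0.985, 0.171, 0.0], [0.0, 0.003, -1.0]]
wrist_force: [0.6, -0.0, -1.2]
gripper_width: 0.542
gripper_force: 30.0
```

```bash
python3 - <<'E'
from h import *
p=cap("wrist"); s=p["s"]; print(s["tcp_pos"],s["gripper_width"],s["gripper_force"]); W=cloud(p); save(p,"w9.png")
x,y,z=W[...,0],W[...,1],W[...,2]
stats((np.hypot(x-.432,y+.314)<.02)&(z>.045)&(z<.06),W,"key1")
p=cap("scene"); W=cloud(p); z=W[...,2]
for r in masks_of("tray",p)[:1]: stats(r["region"]&(p["z_map"]>0)&(z<.035),W,"tray")
E
```

```text
[ 0.45106046 -0.23532241  0.05713041] 0.5416319375711928 29.972364977002144
key1 1334 [ 0.4221 -0.3076  0.0502] [ 0.4138 -0.316   0.0487] [ 0.4302 -0.2983  0.0515]
tray 1800 [ 0.4377 -0.2722  0.0112] [ 0.3515 -0.3645  0.0007] [ 0.4928 -0.1803  0.0276]
```

View pics/w9.png

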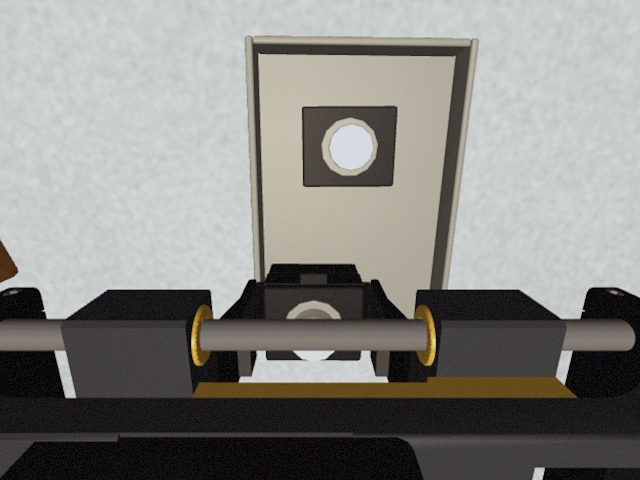

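The tray has been knocked about 1 cm, with key 1 now at (350,147). Shift 15 mm in −x and lower.

>>> {"api": "drive_tool", "payload": {"rows": [[0,-15,0,0,0,0,0],[0,0,0,-14,0,0,0],[0,0,0,-8,0,0,0],[0,0,0,0,0,0,0],[0,0,0,0,0,0,0]]}}

```text
time_s: 38.35
tcp_pos: [0.4377, -0.2353, 0.036]
ee_rot: [[-0.17, -0.985, 0.0], [-0.985, 0.17, -0.0], [0.0, -0.0, -1.0]]
wrist_force: [0.1, 0.2, -0.8]
gripper_width: 0.546
gripper_force: 30.0
```

>>> {"api": "drive_tool", "payload": {"rows": [[0,0,0,-4,0,0,0],[0,0,0,-3,0,0,0],[0,0,0,0,0,0,0],[0,0,0,0,0,0,0]]}}

```text
time_s: 38.68
tcp_pos: [0.4372, -0.2353, 0.0288]
ee_rot: [[-0.171, -0.985, -0.0], [-0.985, 0.171, 0.0], [0.0, 0.0, -1.0]]
wrist_force: [0.1, 0.0, -2.3]
gripper_width: 0.549
gripper_force: 30.0
```

>>> {"api": "drive_tool", "payload": {"rows": [[0,0,0,-2.5,0,0,0],[0,0,0,0,0,0,0],[70,0,0,0,0,0,0],[70,0,0,0,0,0,0],[70,0,0,0,0,0,0]]}}

```text
time_s: 39.1
tcp_pos: [0.4375, -0.2354, 0.0267]
ee_rot: [[-0.171, -0.985, 0.001], [-0.985, 0.171, -0.0], [0.0, -0.001, -1.0]]
wrist_force: [-0.8, 0.4, -0.3]
gripper_width: 0.667
gripper_force: 0.0
```

>>> {"api": "drive_tool", "payload": {"rows": [[70,0,0,0,0,0,0],[70,0,0,35,0,0,0],[70,0,0,38,0,0,0],[0,0,40,0,0,0,0],[0,0,0,0,0,0,0]]}}

```text
time_s: 39.52
tcp_pos: [0.4385, -0.1927, 0.1018]
ee_rot: [[-0.169, -0.986, 0.006], [-0.986, 0.169, 0.0], [-0.001, -0.006, -1.0]]
wrist_force: [-1.7, 0.3, 0.3]
gripper_width: 0.622
gripper_force: 0.0
```

>>> {"api": "drive_tool", "payload": {"rows": [[0,0,0,0,0,0,0],[0,0,0,0,0,0,0],[0,0,0,0,0,0,0]]}}

```text
time_s: 39.77
tcp_pos: [0.4368, -0.1957, 0.099]
ee_rot: [[-0.172, -0.985, -0.001], [-0.985, 0.172, -0.0], [0.0, 0.001, -1.0]]
wrist_force: [-0.0, 0.1, -0.1]
gripper_width: 0.406
gripper_force: 0.0
```

```bash
python3 findkey.py .437 -.230
```

```text
[ 0.43684237 -0.19572627  0.09895208] 0.4055848811287714
switchA_mid 0.96 4481 [ 0.4381 -0.2307  0.041 ] [ 0.4153 -0.2491  0.0193] [ 0.4614 -0.2099  0.0537]
keyA_top 0.79 968 [ 0.4387 -0.2293  0.0522] [ 0.4292 -0.2384  0.0419] [ 0.4487 -0.2197  0.0541]
white 1334 [ 0.4386 -0.2297  0.0492] [ 0.4271 -0.2404  0.0409] [ 0.451  -0.2183  0.0541]
[ 0.43915681 -0.22817632  0.04765369]
```

Key 2 is at (0.4386, −0.2295, 0.053). Press it.

>>> {"api": "drive_tool", "payload": {"rows": [[0,1.5,-34,0,0,0,0],[0,0,0,0,0,0,0],[0,0,0,-20,0,0,0],[0,0,0,-20,0,0,0],[0,0,0,0,0,0,0]]}}

```text
time_s: 40.33
tcp_pos: [0.4355, -0.2291, 0.0559]
ee_rot: [[-0.174, -0.985, -0.008], [-0.985, 0.174, 0.002], [-0.001, 0.008, -1.0]]
wrist_force: [-1.5, -0.3, 0.0]
gripper_width: 0.011
gripper_force: 0.0
```

>>> {"api": "drive_tool", "payload": {"rows": [[0,0,0,0,0,0,0],[0,0,0,-3,0,0,0],[0,0,0,-3,0,0,0],[0,0,0,0,0,0,0],[0,0,0,0,0,0,0]]}}

```text
time_s: 40.75
tcp_pos: [0.439, -0.2293, 0.0538]
ee_rot: [[-0.171, -0.985, 0.001], [-0.985, 0.171, -0.0], [0.0, -0.001, -1.0]]
wrist_force: [-0.2, -0.4, 0.3]
gripper_width: 0.01
gripper_force: 0.0
```

>>> {"api": "drive_tool", "payload": {"rows": [[0,0,0,-2,0,0,0],[0,0,0,-1,0,0,0],[0,0,0,0,0,0,0]]}}

```text
time_s: 41.0
tcp_pos: [0.439, -0.2293, 0.0506]
ee_rot: [[-0.171, -0.985, 0.001], [-0.985, 0.171, -0.0], [0.0, -0.001, -1.0]]
wrist_force: [0.0, 0.2, 1.3]
gripper_width: 0.009
gripper_force: 0.6
```

>>> {"api": "drive_tool", "payload": {"rows": [[0,0,0,-2,0,0,0],[0,0,0,0,0,0,0]]}}

```text
time_s: 41.17
tcp_pos: [0.439, -0.2293, 0.0485]
ee_rot: [[-0.171, -0.985, 0.001], [-0.985, 0.171, -0.0], [0.0, -0.001, -1.0]]
wrist_force: [-0.0, 0.5, 2.8]
gripper_width: 0.003
gripper_force: 1.3
```

>>> {"api": "drive_tool", "payload": {"rows": [[0,0,0,-1,0,0,0],[0,0,0,0,0,0,0]]}}

```text
time_s: 41.33
tcp_pos: [0.439, -0.2293, 0.0475]
ee_rot: [[-0.171, -0.985, 0.001], [-0.985, 0.171, -0.0], [0.0, -0.001, -1.0]]
wrist_force: [1.1, 0.7, 2.5]
gripper_width: 0.005
gripper_force: 1.5
```

>>> {"api": "drive_tool", "payload": {"rows": [[0,0,0,-1,0,0,0],[0,0,0,0,0,0,0]]}}

```text
time_s: 41.5
tcp_pos: [0.439, -0.2293, 0.0465]
ee_rot: [[-0.171, -0.985, 0.001], [-0.985, 0.171, -0.0], [0.0, -0.001, -1.0]]
wrist_force: [0.8, 1.5, 2.9]
gripper_width: 0.004
gripper_force: 1.6
```

>>> {"api": "drive_tool", "payload": {"rows": [[0,0,0,-1,0,0,0],[0,0,0,0,0,0,0]]}}

```text
time_s: 41.67
tcp_pos: [0.4389, -0.2293, 0.0454]
ee_rot: [[-0.171, -0.985, 0.001], [-0.985, 0.171, -0.0], [0.0, -0.001, -1.0]]
wrist_force: [1.4, 0.7, 3.3]
gripper_width: 0.005
gripper_force: 1.6
```

>>> {"api": "drive_tool", "payload": {"rows": [[0,0,0,-1,0,0,0],[0,0,0,0,0,0,0]]}}

```text
time_s: 41.83
tcp_pos: [0.439, -0.2293, 0.0444]
ee_rot: [[-0.171, -0.985, 0.001], [-0.985, 0.171, -0.0], [0.0, -0.001, -1.0]]
wrist_force: [0.6, 1.9, 3.8]
gripper_width: 0.002
gripper_force: 1.6
```

>>> {"api": "drive_tool", "payload": {"rows": [[0,0,0,-1,0,0,0],[0,0,0,0,0,0,0]]}}

```text
time_s: 42.0
tcp_pos: [0.439, -0.2294, 0.0441]
ee_rot: [[-0.171, -0.985, 0.001], [-0.985, 0.171, -0.0], [0.0, -0.001, -1.0]]
wrist_force: [-0.6, 2.4, 8.7]
gripper_width: 0.004
gripper_force: 4.3
```

It's light too and has clicked. One more push, then retreat and check everything.

>>> {"api": "drive_tool", "payload": {"rows": [[0,0,0,-1,0,0,0],[0,0,0,0,0,0,0],[0,0,0,15,0,0,0],[0,0,0,35,0,0,0],[0,0,20,40,0,0,0]]}}

```text
time_s: 42.42
tcp_pos: [0.4364, -0.2115, 0.1284]
ee_rot: [[-0.174, -0.985, -0.007], [-0.985, 0.174, 0.001], [0.0, 0.007, -1.0]]
wrist_force: [1.6, -0.8, 0.5]
gripper_width: 0.003
gripper_force: 0.0
```

>>> {"api": "drive_tool", "payload": {"rows": [[0,0,30,40,0,0,0],[0,-10,30,20,0,0,0],[0,0,0,0,0,0,0],[0,0,0,0,0,0,0],[0,0,0,0,0,0,0]]}}

```text
time_s: 42.83
tcp_pos: [0.4276, -0.1556, 0.182]
ee_rot: [[-0.171, -0.985, -0.002], [-0.985, 0.171, 0.0], [-0.0, 0.002, -1.0]]
wrist_force: [0.1, -1.1, -0.1]
gripper_width: 0.002
gripper_force: 0.0
```

```bash
python3 - <<'E'
from h import *
for c in("wrist","scene"):
  p=cap(c); W=cloud(p); x,y,z=W[...,0],W[...,1],W[...,2]; s=p["s"]
  save(p,"end_"+c+".png")
  for n,a,b in(("k1",.422,-.307),("k2",.439,-.2295)):
    stats((np.hypot(x-a,y-b)<.008)&(z>.03)&(z<.07),W,c+n)
  for l in("tray","lid","tin","collar_mid","switchA_mid"):
    for r in masks_of(l,p)[:3]:
      if r["p"]>.4: stats(r["region"]&(p["z_map"]>0),W,c+l+" %.2f"%r["p"])
print(s["tcp_pos"],s["wrist_force"],s["time_s"])
E
```

```text
wristk1 381 [ 0.422  -0.3071  0.0503] [ 0.4151 -0.314   0.0488] [ 0.4289 -0.3001  0.0517]
wristk2 299 [ 0.439  -0.2295  0.0502] [ 0.432  -0.2364  0.0489] [ 0.4457 -0.2225  0.0515]
wristtray 0.72 21773 [ 0.4189 -0.2707  0.0067] [ 0.3578 -0.3511  0.0018] [ 0.4847 -0.184   0.0256]
wristswitchA_mid 0.82 2597 [ 0.4382 -0.2284  0.0417] [ 0.4161 -0.2473  0.0378] [ 0.4609 -0.2088  0.0509]
scenek1 28 [ 0.4224 -0.3063  0.0499] [ 0.4145 -0.3122  0.0433] [ 0.4295 -0.3002  0.0531]
scenek2 25 [ 0.4399 -0.2291  0.051 ] [ 0.4333 -0.2358  0.0468] [ 0.4453 -0.2224  0.0537]
scenetray 0.84 1918 [ 0.4226 -0.2727  0.0129] [ 0.3528 -0.3613  0.0024] [ 0.4925 -0.1814  0.0274]
scenetray 0.55 444 [ 0.4454 -0.2298  0.0309] [ 0.3769 -0.256   0.0045] [ 0.4653 -0.2081  0.0519]
scenelid 0.74 2441 [0.4378 0.2961 0.0104] [0.3708 0.2241 0.003 ] [0.5119 0.3624 0.0257]
scenetin 0.57 1259 [ 0.4454 -0.0125  0.0119] [ 0.393  -0.0637  0.0028] [0.505  0.0399 0.028 ]
scenecollar_mid 0.51 2416 [0.4382 0.298  0.0105] [0.3709 0.2245 0.003 ] [0.5116 0.3627 0.0258]
sceneswitchA_mid 0.68 417 [ 0.4499 -0.2267  0.0323] [ 0.4207 -0.2486  0.0056] [ 0.4657 -0.207   0.0519]
[ 0.42824508 -0.15621566  0.1819289 ] [-0.06256599 -0.56171174  0.229324  ] 43.1333
```

View pics/end_scene.png

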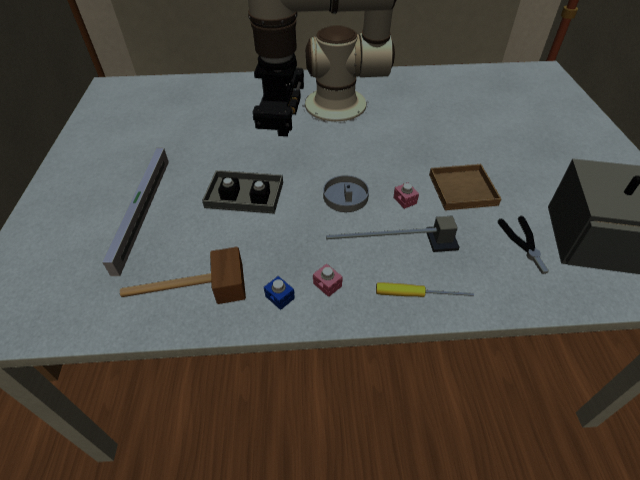

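The final picture shows both switches in the tray at (229,188) and (261,190), and the collar in the tin at (348,192). The rod is empty, and the keys sit at 0.050 m, so both have clicked.

```bash
python3 -c "from station import *; print(finish_job())"
```

```text
the job is handed in; nothing more can be done
None
```

I handed the job in, but no verdict came back: only two switches were on the rod, both clicked at about 3.5 N (light) and lie clicked in the grey tray, so the lid stays empty, and the collar is in the tin.

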